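Restock the cookie feed lanes and box up the old stock

TASK

Restock the two sloping feed lanes from the crate: set every fresh tin into the tin lane, and every fresh carton, long side along the lane, into the carton lane, at the high end, and let it slide down by itself to queue at the stop. The old tin and the old carton that stand in the lanes now are for today's order: take them out, stand them upright on the floor of the order box, and close the box with its lid, fully home. Leave the tumbler and the sprinkle jar where they are.

Things in the scene. Friction and masses are not known exactly. Their poses are not given: they have to be found in the camera images.
- tin_lane: Tin lane (the old tin stands in it): a fixed gravity-feed lane of free rollers, bed 340 mm long, 72 mm wide, sloping down at 10 deg (0.175 rad) away from the robot; its high end is open. Side guides stand only 14 mm above the bed. Things set on it slide down to the stop or queue. Bed height: 35 mm at the stop, 94 mm at the top. Origin at bench level, 164 mm short of the stop; z up.
- tin_lane_stop (a point): Middle of the tin lane's stop: the inner face, at bed level, of the plate 30 mm high across its low end. Its x axis points down the lane along the bed (the bed runs from x = 0 back to x = -0.34), y across it to the left, z square to the bed.
- carton_lane: Carton lane (the old carton stands in it): a fixed gravity-feed lane of free rollers, bed 340 mm long, 68 mm wide, sloping down at 10 deg (0.175 rad) away from the robot; its high end is open. Side guides stand only 14 mm above the bed. Things set on it slide down to the stop or queue. Bed height: 35 mm at the stop, 94 mm at the top. Origin at bench level, 164 mm short of the stop; z up.
- carton_lane_stop (a point): Middle of the carton lane's stop: the inner face, at bed level, of the plate 30 mm high across its low end. Its x axis points down the lane along the bed (the bed runs from x = 0 back to x = -0.34), y across it to the left, z square to the bed.
- old_tin: A round plain metal cookie tin, 66 mm diameter, 60 mm high, 0.18 kg, paper band; origin at the centre of its underside, z up its axis. The one that stands against the stop of the tin lane at the start (old stock).
- old_carton: A brown cardboard cookie carton, 76 mm long (x) x 62 mm wide (y) x 64 mm high (z), 0.15 kg, strip of white tape along the top; origin at the centre of its underside. The one that stands against the stop of the carton lane at the start (old stock).
- tin_a: A round plain metal cookie tin, 66 mm diameter, 60 mm high, 0.18 kg, paper band; origin at the centre of its underside, z up its axis. Fresh stock: at the start upright in the crate, or absent.
- tin_b: A round plain metal cookie tin, 66 mm diameter, 60 mm high, 0.18 kg, paper band; origin at the centre of its underside, z up its axis. Fresh stock: at the start upright in the crate, or absent.
- tin_c: A round plain metal cookie tin, 66 mm diameter, 60 mm high, 0.18 kg, paper band; origin at the centre of its underside, z up its axis. Fresh stock: at the start upright in the crate, or absent.
- carton_a: A brown cardboard cookie carton, 76 mm long (x) x 62 mm wide (y) x 64 mm high (z), 0.15 kg, strip of white tape along the top; origin at the centre of its underside. Fresh stock: at the start upright in the crate, long side roughly along the crate's long side, or absent.
- carton_b: A brown cardboard cookie carton, 76 mm long (x) x 62 mm wide (y) x 64 mm high (z), 0.15 kg, strip of white tape along the top; origin at the centre of its underside. Fresh stock: at the start upright in the crate, long side roughly along the crate's long side, or absent.
- crate: Shallow open grey plastic crate, fixed, outside 310 mm (x) x 245 mm (y) x 45 mm high, walls and floor 4 mm; origin at the centre of its underside. The fresh tins and cartons stand in it, higher than its walls, up to three rows along x and two columns along y about 100 mm apart. It is on the robot's left or right.
- order_box: Open white plastic order box, fixed, outside 186 mm (x) x 152 mm (y) x 72 mm high, walls and floor 3 mm; origin at bench level in the middle of its far (+x) wall, so that the box lies from x = -0.186 to 0. On the other side of the lanes from the crate.
- box_floor (a point): Centre of the order box's inner floor, 3 mm above the bench; axes as the box's.
- box_rim (a point): Centre of the order box's mouth, 72 mm above the bench; axes as the box's.
- lid: Loose white lid of the order box, 200 mm (x) x 166 mm (y), 0.22 kg: flat top 3 mm thick, lip 12 mm deep, 3 mm thick, which goes over the outside of the box with 4 mm to spare all round. Grey handle ridge 80 (x) x 14 (y) x 34 mm high in the middle. Origin: centre, at the lip's lower edge (handle top 49 mm above). Lies right way up just beyond the box; on the box its origin is 12 mm below box_rim.
- tumbler: Glass tumbler, 72 mm wide, 85 mm high, beyond the lanes; not part of the job. Origin at the centre of its underside.
- sprinkles: Jar of sprinkles, 60 mm wide, 90 mm high, beyond the lanes; not part of the job. Origin at the centre of its underside.
Things that resemble listed ones, but are neither listed nor needed, are in the scene too. Leave any blue or purple look-alike of the tin_a alone. Leave any turquoise look-alike of the tin_b alone.

How it is judged:
At the end, for the whole second after the job is handed in: Fresh tins/cartons upright on the bed of their lane, within 8 mm of the stop or a neighbour, 12 mm of its middle; old tin and carton upright (0.1 rad) on the floor of the order box; lid level on the box, lip outside, within 10 mm of centre, seated within 5 mm; all at rest ((x of tin_a in the frame of tin_lane_stop above -0.041 m or distance between tin_a and tin_b below 0.074 m or distance between tin_a and tin_c below 0.074 m) and x of tin_a in the frame of tin_lane_stop between -0.3 and -0.027 m and y of tin_a in the frame of tin_lane_stop between -0.012 and 0.012 m and z of tin_a in the frame of tin_lane_stop between -0.008 and 0.01 m and angle between the z axis of each of tin_a, tin_b, tin_c and the z axis of tin_lane_stop, either way round below 0.1 rad and linear speed of each of tin_a, tin_b, tin_c, carton_a, carton_b, old_tin, old_carton, lid below 0.03 m/s and (x of tin_b in the frame of tin_lane_stop above -0.041 m or distance between tin_b and tin_a below 0.074 m or distance between tin_b and tin_c below 0.074 m) and x of tin_b in the frame of tin_lane_stop between -0.3 and -0.027 m and y of tin_b in the frame of tin_lane_stop between -0.012 and 0.012 m and z of tin_b in the frame of tin_lane_stop between -0.008 and 0.01 m and (x of tin_c in the frame of tin_lane_stop above -0.041 m or distance between tin_c and tin_a below 0.074 m or distance between tin_c and tin_b below 0.074 m) and x of tin_c in the frame of tin_lane_stop between -0.3 and -0.027 m and y of tin_c in the frame of tin_lane_stop between -0.012 and 0.012 m and z of tin_c in the frame of tin_lane_stop between -0.008 and 0.01 m and (x of carton_a in the frame of carton_lane_stop above -0.046 m or distance between carton_a and carton_b below 0.084 m) and x of carton_a in the frame of carton_lane_stop between -0.3 and -0.032 m and y of carton_a in the frame of carton_lane_stop between -0.012 and 0.012 m and z of carton_a in the frame of carton_lane_stop between -0.008 and 0.01 m and angle between the z axis of each of carton_a, carton_b and the z axis of carton_lane_stop, either way round below 0.1 rad and (x of carton_b in the frame of carton_lane_stop above -0.046 m or distance between carton_b and carton_a below 0.084 m) and x of carton_b in the frame of carton_lane_stop between -0.3 and -0.032 m and y of carton_b in the frame of carton_lane_stop between -0.012 and 0.012 m and z of carton_b in the frame of carton_lane_stop between -0.008 and 0.01 m and x of old_tin in the frame of box_floor between -0.088 and 0.088 m and y of old_tin in the frame of box_floor between -0.073 and 0.073 m and z of old_tin in the frame of box_floor between -0.006 and 0.008 m and angle between each of old_tin, old_carton's own z axis and vertical below 0.1 rad and x of old_carton in the frame of box_floor between -0.088 and 0.088 m and y of old_carton in the frame of box_floor between -0.073 and 0.073 m and z of old_carton in the frame of box_floor between -0.006 and 0.008 m and z of lid in the frame of box_rim between -0.018 and -0.007 m and horizontal distance between lid and box_rim below 0.01 m and angle between lid's own z axis and vertical below 0.05 rad and angle between the x axis of lid and the x axis of order_box, either way round below 0.1 rad); the robot touches nothing.
It fails at once if a fresh tin or carton is held in the fingers in the lower half of its lane (it must slide there by itself) ((contact force between the fingers and tin_a above 2.5 N and x of tin_a in the frame of tin_lane_stop between -0.155 and 0.02 m and y of tin_a in the frame of tin_lane_stop between -0.03 and 0.03 m and z of tin_a in the frame of tin_lane_stop between -0.02 and 0.03 m) or (contact force between the fingers and tin_b above 2.5 N and x of tin_b in the frame of tin_lane_stop between -0.155 and 0.02 m and y of tin_b in the frame of tin_lane_stop between -0.03 and 0.03 m and z of tin_b in the frame of tin_lane_stop between -0.02 and 0.03 m) or (contact force between the fingers and tin_c above 2.5 N and x of tin_c in the frame of tin_lane_stop between -0.155 and 0.02 m and y of tin_c in the frame of tin_lane_stop between -0.03 and 0.03 m and z of tin_c in the frame of tin_lane_stop between -0.02 and 0.03 m) or (contact force between the fingers and carton_a above 2.5 N and x of carton_a in the frame of carton_lane_stop between -0.155 and 0.02 m and y of carton_a in the frame of carton_lane_stop between -0.03 and 0.03 m and z of carton_a in the frame of carton_lane_stop between -0.02 and 0.03 m) or (contact force between the fingers and carton_b above 2.5 N and x of carton_b in the frame of carton_lane_stop between -0.155 and 0.02 m and y of carton_b in the frame of carton_lane_stop between -0.03 and 0.03 m and z of carton_b in the frame of carton_lane_stop between -0.02 and 0.03 m)).
It fails at once if the tumbler or the sprinkle jar is moved by more than 30 mm (distance of any of tumbler, sprinkles from where it was at the start of the episode above 0.03 m).
Of tin_a, tin_b, tin_c, carton_a, carton_b only 3 to 5 are there at a start; the rules pass over those that are not, and their reading is None.
At some moment in a run one of tin_a, tin_b, tin_c, lid may be knocked a few centimetres aside while the robot is not near it.
It also fails if it takes over 210 s, if anything falls off the work surface, if the arm or the gripper's body presses on something with over 40 N, if the wrist force passes 120 N, or if a joint passes its speed limit or range.

ROBOT

A 6-joint arm with a two-finger parallel gripper is mounted at the origin on the work surface. World frame = base frame: x ahead of the robot, y to its left, z up, the work surface at z = 0. Lengths are in m, angles in rad, forces in N, time in s.
With the tool pointing down it reaches from about 0.375 to 0.9 m from the base axis. Payload 3.1 kg.
Tool frame: the origin (TCP) lies midway between the tips of the shut fingers; the grasp point (between the pads) lies 19 mm behind it; z points along the fingers, y is the line along which they close (so a half turn about z gives the same grasp; the last joint's range is limited). The gripper opens to 85 mm and grips with 20 to 120 N. Pads are 22 mm wide; open, the fingers measure 114 mm over their backs; the gripper's body (76 mm by 85 mm) begins 54 mm behind the grasp point. The pads swing forward as they close: fully open they stand 13 mm farther back than shut.
Start: joints at [1.02, 0.527, 1.433, -0, 1.181, -0.178], TCP at [0.227, 0.582, 0.231] pointing down, gripper open.
Joint ranges: [-3.08, 3.08], [-0.75, 2.2], [0.22, 2.44], [-1.43, 4.57], [0, 2.65], [-2.85, 2.85]. Speed limits (rad/s): [2.79, 2.79, 3.14, 3.14, 3.14, 3.14].

INTERFACE

Orientations are given as a unit quaternion [x, y, z, w].
In Python, from station import manip gives the robot as it stands.
- The arm moves only by the tool drive_tool, never from a script. Its argument "motion" is a list that holds one entry, the list of rows, each a list of 5 numbers: the finger opening in mm, from 0 to 85.4, then the shift along the tool's x, y, z in units of 30 mm (1.0 is 30 mm), then the turn about the tool's z in units of 8 degrees (1.0 is 8 degrees). In form: [[[fingers, x, y, z, yaw], ...]]. A call has 1 to 10 rows; each row is the pose to reach, as a shift and turn from the pose commanded when the call began, along the tool's axes at that moment; what a row does not reach only later rows make up. A row lasts 1/10 s, in which the tool goes at most 50 mm and 8.59 degrees, less where a joint would pass 70% of its speed; a pose out of reach is approached as far as the arm can. A call with a gripper value outside its range is refused whole. The fingers move at their own pace and stop on an object; "squeeze" is the grip in N (left out, the last holds). Time passes only in rows, so rows that repeat a pose let the fingers close. It gives the time, the measured TCP pose, the force, the opening and the grip force at its end, in the units of the state.
- manip.sense(): the state, without advancing time (a new reading comes with each control period).
- manip.snapshot(name): name is "scene" or "top"; returns the picture (384x512x3 uint8, red, green, blue); there is no depth.
- manip.camera_model(name): a dict with "fov_y" (degrees; the focal length in pixels is half the picture's height over the tangent of half this angle, whatever the lens; pixels are square), "cx", "cy" (the principal point, pixels), "origin" and "orientation" of the camera in the world. Camera axes: x right, y up, looking along -z (the intrinsics and any distortion apply to the point x, -y, -z); pixel columns grow to the right and rows downward; lengths in m; the calibration is good to about 2 mm. A picture is of the moment at which its call begins. camera_model takes no time and is no camera call.
- manip.sign_off(): hands the job in; it is judged then, once.
The state is a dict: "t": time; "q": joint angles; "qd": joint speeds; "tau": joint torques, N m; "tcp_pos": TCP position; "tool_rot": TCP orientation; "force": force on the tool from outside, world axes, zero at the start; "ft_torque": the same for the moment, N m; "finger_gap": opening from 0.0 (shut) to 1.0 (fully open); "gripper_force": force on a finger pad.
Only numpy, scipy, OpenCV 4.12 (cv2) and the standard library are available. Lean on these libraries where they do the work, as an engineer would, in place of code of your own. Each camera call takes 0.05 s, during which the arm holds its last target. There are 200 camera calls.

## Working session

There is one attempt and no reset: what is moved stays moved. The work goes in short steps, Python scripts to look and compute and a tool call to move; the robot and the scene stay as the last step left them, time stands still between calls to the robot, and variables do not carry over. Pictures are saved under pics/ and viewed, at most 14 in all, crops included, and the job is handed in when it is done.

Besides the shell and the picture viewer there is one more tool, called after ">>>" by a JSON object that holds its "op" and its "data", one argument or row to a line. drive_tool: Moves the arm, as the interface text tells. Its arguments: {"type":"object","properties":{"motion":{"type":"array","items":{"type":"array","items":{"type":"array","items":{"type":"number"}}}},"squeeze":{"type":"number"}},"required":["motion"]}

```bash
ls; mkdir -p pics; python3 - <<'E'
from station import manip
import cv2
for n in("scene","top"):
    m=manip.camera_model(n);print(n,m)
    cv2.imwrite(f"pics/{n}0.png",manip.snapshot(n)[:,:,::-1])
s=manip.sense();print(s)
E
```

```text
pics
scene {'fov_y': 57.73424122868815, 'cx': 251.20461729884255, 'cy': 191.2561263424113, 'origin': array([ 1.34433052, -0.37003577,  0.64403047]), 'orientation': array([0.39938867, 0.2729122 , 0.47270964, 0.73658212])}
top {'fov_y': 55.9289572954851, 'cx': 250.95701293421016, 'cy': 195.2089112104751, 'origin': array([ 0.33706243, -0.0137817 ,  1.10766005]), 'orientation': array([-0.06936336,  0.06762482,  0.70804192, -0.69949428])}
{'t': 0.1, 'q': array([ 1.02048834e+00,  5.28380307e-01,  1.43377574e+00, -7.75209302e-06,
        1.18144675e+00, -1.78551296e-01]), 'qd': array([-0.00053413, -0.00184563, -0.00343021, -0.00159567, -0.00056469,
       -0.00106499]), 'tau': array([ 5.50077402e-04, -4.43305886e+01, -1.78585356e+01, -2.02638676e-04,
        3.90211382e-03,  2.15584555e-05]), 'tcp_pos': array([0.22668781, 0.5817352 , 0.23042663]), 'tool_rot': array([ 1.84808277e-01,  9.82774079e-01, -9.40342852e-04, -3.54874818e-04]), 'force': array([-0.46241676, -0.15528237,  0.048955  ]), 'ft_torque': array([-0.00870694, -0.01747872,  0.00183804]), 'gripper_force': 0.0, 'finger_gap': 0.9978784173980733}
```

View pics/scene0.png

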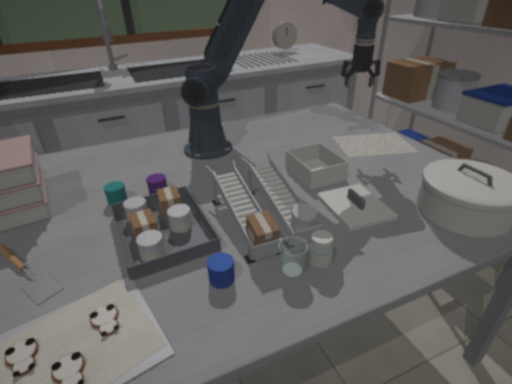

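View pics/top0.png

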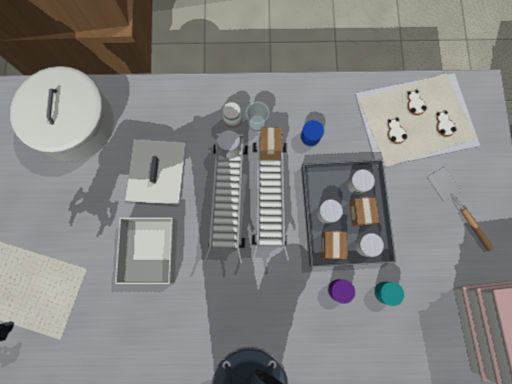

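Top view: crate at px (348,214) with three tins (363,181), (331,211), (372,245) and two cartons (366,211), (336,245). The tin lane is at (228,190) with the old tin at (229,146). The carton lane is at (270,190) with the old carton at (271,143). The box is at (146,250) and the lid at (156,171). Look-alikes to leave alone are blue (313,133), purple (342,291) and turquoise (390,293). The tumbler (257,115) and jar (232,114) stand beyond the lanes.

```bash
cat > h.py <<'E'
import numpy as np,cv2
from scipy.spatial.transform import Rotation as R
from station import manip
def cam(n):
    m=manip.camera_model(n);return np.array(m['origin']),R.from_quat(m['orientation']),192/np.tan(np.radians(m['fov_y']/2)),m['cx'],m['cy']
def ray(n,u,v):
    o,r,f,cx,cy=cam(n);return o,r.apply([(u-cx)/f,-(v-cy)/f,-1])
def onz(n,u,v,z):
    o,d=ray(n,u,v);return o+d*(z-o[2])/d[2]
def proj(n,p):
    o,r,f,cx,cy=cam(n);c=r.inv().apply(np.array(p)-o);return cx+f*c[...,0]/-c[...,2],cy-f*c[...,1]/-c[...,2]
E
python3 - <<'E'
from h import *
im=cv2.imread('pics/top0.png')
a=im[125:275,110:290];b=im[150:275,295:400]
cv2.imwrite('pics/c1.png',cv2.resize(a,None,fx=4,fy=4,interpolation=2)[:600])
cv2.imwrite('pics/c2.png',cv2.resize(b,None,fx=4.8,fy=4.8,interpolation=2))
E
```

```text
(no output)
```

View pics/c1.png

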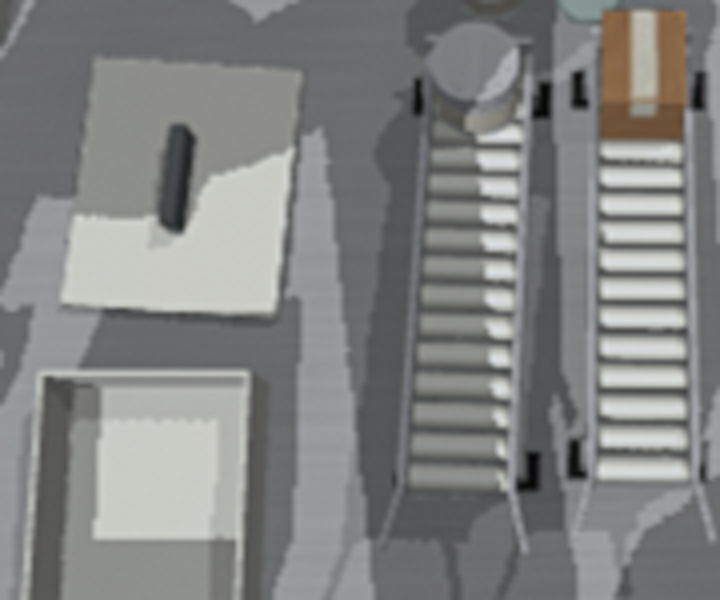

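View pics/c2.png

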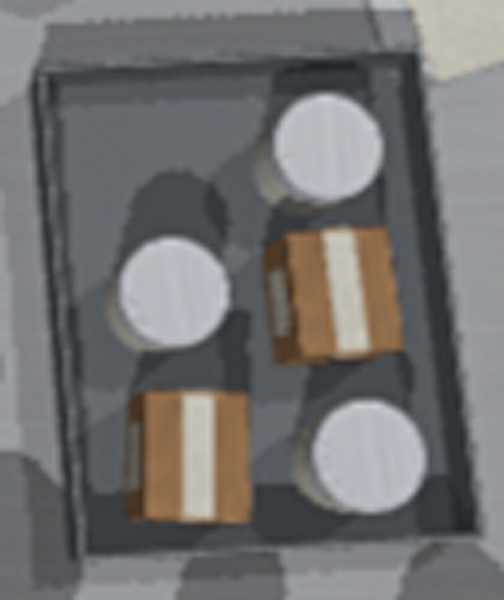

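Crop c1 shows the lid with corners about (95,58), (302,70), (275,315), (62,302), the two lanes, and the old tin and carton. c2 shows three silver tins and two cartons in the crate, none of them coloured look-alikes. Next I turn these pixels into positions and overlay them on both views to check.

```bash
cat > m.py <<'E'
from h import *
c1=lambda x,y:(110+(x+.5)/4-.5,125+(y+.5)/4-.5)
c2=lambda x,y:(295+(x+.5)/4.8-.5,150+(y+.5)/4.8-.5)
T=np.tan(np.radians(10))
def lane(hi,lo):   # hi: pixel mid at the bed's end (z .094); lo: px low on midline
    H=onz('top',*hi,.094);z=.05
    for _ in range(20):
        L=onz('top',*lo,z);z=.094-T*np.hypot(*(L-H)[:2])
    d=(L-H)[:2];yaw=np.arctan2(d[1],d[0]);return H,yaw
W={}
for n,hi,lo in(('tin',c1(458,488),c1(477.5,155)),('carton',c1(642,482),c1(643,150))):
    H,y=lane(hi,lo);W[n]=(H,y);print(n,'lane high end',H.round(4),'yaw deg',np.degrees(y).round(2))
g=cv2.imread('pics/top0.png')
for n,p,z in(('tin1',c2(328,148),.064),('tin2',c2(174,292),.064),('tin3',c2(368,457),.064),
  ('cA lo',c2(338,230),.068),('cA hi',c2(352,356),.068),('cB lo',c2(198,392),.068),('cB hi',c2(198,521),.068),
  ('lid TL',c1(95,58),.015),('lid TR',c1(302,70),.015),('lid BR',c1(275,315),.015),('lid BL',c1(62,302),.015),('hand far',c1(180,127),.047),('hand near',c1(172,230),.047),
  ('oldtin',c1(474,62),.101),('box FL',c1(40,372),.072),('box FR',c1(252,372),.072)):
    print(n,onz('top',*p,z).round(4))
s=g[205:295,108:185];cv2.imwrite('pics/c3.png',cv2.resize(s,None,fx=6,fy=6,interpolation=2))
def seg(n,im,P):
    q=[tuple(int(round(v)) for v in proj(n,p)) for p in P]
    for a,b in zip(q,q[1:]):cv2.line(im,a,b,(0,0,255),1)
big=[]
for nm in('top','scene'):
    im=cv2.imread(f'pics/{nm}0.png')
    for n,w in(('tin',.036),('carton',.034)):
        H,y=W[n];f=np.array([np.cos(y),np.sin(y),0]);l=np.array([-f[1],f[0],0]);E=H+f*.34*np.cos(.1745)-[0,0,.059]
        seg(nm,im,[H+l*w,H-l*w,E-l*w,E+l*w,H+l*w])
    im=im[110:290,110:400] if nm=='top' else im[150:270,100:400]
    big.append(cv2.resize(im,(700,int(700*im.shape[0]/im.shape[1]))))
cv2.imwrite('pics/ov.png',np.vstack(big)[:,:] if False else cv2.resize(np.vstack(big),(560,560*sum(b.shape[0] for b in big)//700)))
E
python3 m.py
```

```text
tin lane high end [0.3916 0.0638 0.094 ] yaw deg -2.44
carton lane high end [ 0.3942 -0.0641  0.094 ] yaw deg -1.92
tin1 [ 0.5826 -0.3446  0.064 ]
tin2 [ 0.494  -0.2447  0.064 ]
tin3 [ 0.3933 -0.3549  0.064 ]
cA lo [ 0.5303 -0.3457  0.068 ]
cA hi [ 0.4533 -0.3485  0.068 ]
cB lo [ 0.4328 -0.2549  0.068 ]
cB hi [ 0.3568 -0.2506  0.068 ]
lid TL [0.7382 0.3594 0.015 ]
lid TR [0.726  0.1945 0.015 ]
lid BR [0.529  0.2106 0.015 ]
lid BL [0.5412 0.3747 0.015 ]
hand far [0.6701 0.2806 0.047 ]
hand near [0.5894 0.2834 0.047 ]
oldtin [0.6999 0.0524 0.101 ]
box FL [0.4794 0.3675 0.072 ]
box FR [0.4775 0.2144 0.072 ]
```

View pics/ov.png

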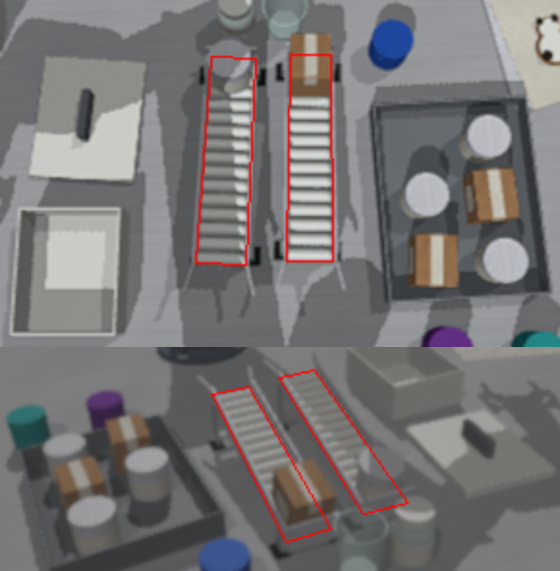

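View pics/c3.png

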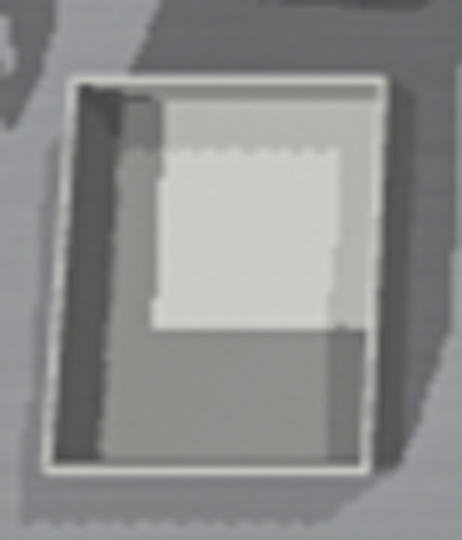

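The overlay matches the lanes in both views. The old tin's measured top agrees with the lane geometry to about 4 mm, and the carton lengths come out at 76–77 mm. Box corners in c3 are (72,76), (388,76), (370,472), (43,472).

```bash
cat > go.py <<'E'
# python3 go.py x y z yawdeg : shift (units) from current measured pose to target pose, yaw of tool y vs world y
import sys;from h import *
def go(x,y,z,yaw):
    s=manip.sense();r=R.from_quat(s['tool_rot']);d=r.inv().apply(np.array([x,y,z])-s['tcp_pos'])/.03
    M=r.as_matrix();cur=np.degrees(np.arctan2(-M[0,1],M[1,1]));t=(yaw-cur+90)%180-90
    print('tcp',s['tcp_pos'].round(4),'cur yaw',cur.round(2),'shift',d.round(3),'turn',(-t/8).round(3))
if len(sys.argv)>4: go(*map(float,sys.argv[1:5]))
E
python3 go.py .698 .052 .2 -2.4
python3 - <<'E'
from h import *
P=[onz('top',108+(x+.5)/6-.5,205+(y+.5)/6-.5,.072) for x,y in((72,76),(388,76),(370,472),(43,472))]
P=np.array(P);print(P.round(4),P.mean(0),[np.linalg.norm(P[i]-P[i-1]).round(4) for i in range(4)])
d=P[0]+P[1]-P[2]-P[3];print('box yaw',np.degrees(np.arctan2(d[1],d[0])))
for n,p in(('tumbler',(257,108)),('jar',(232,108))):print(n,onz('top',*p,.085))
E
```

```text
tcp [0.2267 0.5817 0.2304] cur yaw -21.3 shift [-21.052 -10.743   1.028] turn -2.362
[[0.4805 0.3677 0.072 ]
 [0.4786 0.2155 0.072 ]
 [0.2933 0.2183 0.072 ]
 [0.2951 0.3704 0.072 ]] [0.38688164 0.29295286 0.072     ] [np.float64(0.1854), np.float64(0.1522), np.float64(0.1853), np.float64(0.1521)]
box yaw -0.8435765957794525
tumbler [ 0.8066457  -0.03390156  0.085     ]
jar [0.80766348 0.04173453 0.085     ]
```

>>> {"op": "drive_tool", "data": {
  "motion": [
    [[85, -21.05, -10.74, 1.0, -2.36], [85, -21.05, -10.74, 1.0, -2.36], [85, -21.05, -10.74, 1.0, -2.36], [85, -21.05, -10.74, 1.0, -2.36], [85, -21.05, -10.74, 1.0, -2.36], [85, -21.05, -10.74, 1.0, -2.36], [85, -21.05, -10.74, 1.0, -2.36], [85, -21.05, -10.74, 1.0, -2.36], [85, -21.05, -10.74, 1.0, -2.36], [85, -21.05, -10.74, 1.0, -2.36]]
  ],
  "squeeze": 30
}}

```text
t: 1.1
tcp_pos: [0.5566, 0.2112, 0.2099]
tool_rot: [0.021, 1.0, 0.0, -0.0]
force: [-0.0, 1.0, -0.8]
finger_gap: 0.994
gripper_force: 0.0
```

```bash
python3 go.py .698 .052 .2 -2.4
```

```text
tcp [0.5566 0.2112 0.2099] cur yaw -2.44 shift [-4.936 -5.102  0.327] turn -0.004
```

>>> {"op": "drive_tool", "data": {
  "motion": [
    [[85, -4.94, -5.1, 0.5, 0], [85, -4.94, -5.1, 0.5, 0], [85, -4.94, -5.1, 0.5, 0], [85, -4.94, -5.1, 0.5, 0], [85, -4.94, -5.1, 0.5, 0], [85, -4.94, -5.1, 1.5, 0], [85, -4.94, -5.1, 1.5, 0], [85, -4.94, -5.1, 1.5, 0]]
  ]
}}

```text
t: 1.9
tcp_pos: [0.696, 0.0545, 0.1644]
tool_rot: [0.021, 1.0, 0.0, -0.002]
force: [1.0, -0.0, 0.7]
finger_gap: 0.992
gripper_force: 0.0
```

```bash
python3 go.py .698 .052 .062 -2.4; python3 - <<'E'
from h import *
cv2.imwrite('pics/s1.png',cv2.resize(manip.snapshot('scene')[130:290,200:400,::-1],None,fx=3,fy=3))
E
```

```text
tcp [0.696  0.0545 0.1644] cur yaw -2.39 shift [-0.084 -0.083  3.412] turn 0.001
```

View pics/s1.png

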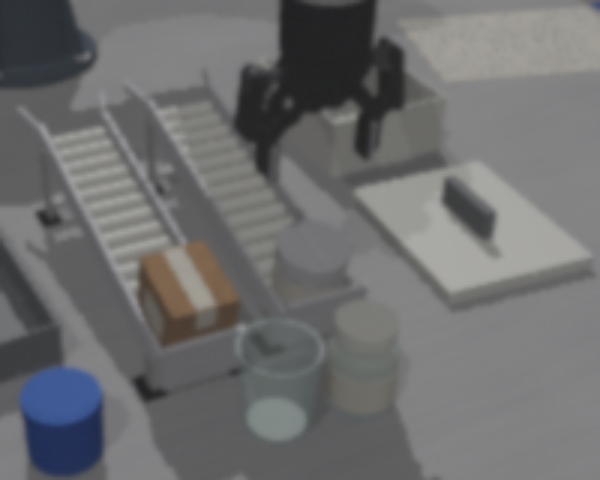

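The gripper hangs over the old tin at about (310,150) in the crop and the tin is at (312,250), clear of the tumbler and jar. I'll descend now.

>>> {"op": "drive_tool", "data": {
  "motion": [
    [[85, -0.04, -0.04, 1.4, 0], [85, -0.04, -0.04, 2.4, 0], [85, -0.04, -0.04, 3.4, 0], [85, -0.04, -0.04, 3.4, 0], [85, -0.04, -0.04, 3.4, 0]]
  ]
}}

```text
t: 2.45
tcp_pos: [0.699, 0.0533, 0.0646]
tool_rot: [0.021, 1.0, -0.0, 0.001]
force: [1.2, -0.2, 0.7]
finger_gap: 0.995
gripper_force: 0.0
```

```bash
python3 go.py .698 .052 .062 -2.4
```

```text
tcp [0.699  0.0533 0.0646] cur yaw -2.36 shift [ 0.032 -0.046  0.086] turn 0.005
```

>>> {"op": "drive_tool", "data": {
  "motion": [
    [[50, 0, 0, 0, 0], [50, 0, 0, 0, 0], [50, 0, 0, 0, 0], [50, 0, 0, 0, 0], [50, 0, 0, 0, 0], [50, 0, 0, 0, 0], [50, 0, 0, 0, 0]]
  ],
  "squeeze": 35
}}

```text
t: 3.15
tcp_pos: [0.7004, 0.0527, 0.0664]
tool_rot: [0.021, 1.0, 0.0, 0.003]
force: [0.5, 0.2, 6.0]
finger_gap: 0.761
gripper_force: 39.7
```

>>> {"op": "drive_tool", "data": {
  "motion": [
    [[50, 0, 0, -1, 0], [50, 0, 0, -2.5, 0], [50, 0, 0, -4, 0], [50, 0, 0, -4, 0]]
  ]
}}

```text
t: 3.55
tcp_pos: [0.7035, 0.0523, 0.1922]
tool_rot: [0.021, 1.0, -0.001, 0.008]
force: [0.8, -0.5, -0.4]
finger_gap: 0.762
gripper_force: 39.6
```

```bash
python3 go.py .341 .2937 .17 -.8;python3 - <<'E'
from h import *
cv2.imwrite('pics/s2.png',cv2.resize(manip.snapshot('scene')[80:290,200:400,::-1],None,fx=2.5,fy=2.5))
E
```

```text
tcp [0.7035 0.0523 0.1922] cur yaw -2.42 shift [12.423  7.531  0.532] turn -0.202
```

View pics/s2.png

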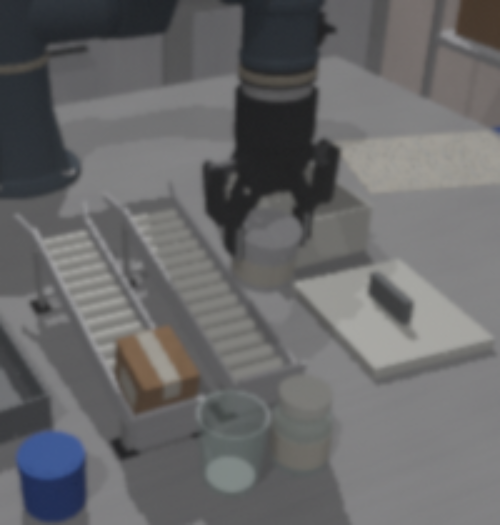

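The old tin is held at (270,250) in the crop and has lifted clear. Carry it to the near half of the box.

>>> {"op": "drive_tool", "data": {
  "motion": [
    [[50, 12.4, 7.55, 0, -0.2], [50, 12.4, 7.55, 0, -0.2], [50, 12.4, 7.55, 0, -0.2], [50, 12.4, 7.55, 0, -0.2], [50, 12.4, 7.55, 0, -0.2], [50, 12.4, 7.55, 0, -0.2], [50, 12.4, 7.55, 0, -0.2], [50, 12.4, 7.55, 0, -0.2], [50, 12.4, 7.55, 0, -0.2], [50, 12.4, 7.55, 0, -0.2]]
  ]
}}

```text
t: 4.6
tcp_pos: [0.3301, 0.2949, 0.1822]
tool_rot: [0.005, 1.0, -0.001, -0.003]
force: [0.0, -1.0, -1.6]
finger_gap: 0.761
gripper_force: 39.7
```

```bash
python3 go.py .341 .2937 .03 -.8
```

```text
tcp [0.3301 0.2949 0.1822] cur yaw -0.53 shift [-0.398 -0.024  5.072] turn 0.034
```

>>> {"op": "drive_tool", "data": {
  "motion": [
    [[50, 0, 0, 1, 0], [50, 0, 0, 1.5, 0], [50, 0, 0, 1.5, 0], [50, 0, 0, 1.5, 0]]
  ]
}}

```text
t: 5.0
tcp_pos: [0.3367, 0.2942, 0.138]
tool_rot: [0.007, 1.0, -0.0, -0.001]
force: [-0.3, 0.2, -0.7]
finger_gap: 0.764
gripper_force: 39.7
```

```bash
python3 go.py .341 .2937 .028 -.8
```

```text
tcp [0.3367 0.2942 0.138 ] cur yaw -0.86 shift [-0.149 -0.012  3.666] turn -0.007
```

>>> {"op": "drive_tool", "data": {
  "motion": [
    [[50, -0.1, 0, 1.2, 0], [50, -0.1, 0, 2.4, 0], [50, -0.1, 0, 3.2, 0], [50, -0.1, 0, 3.5, 0], [50, -0.1, 0, 3.6, 0], [50, -0.1, 0, 3.6, 0], [50, -0.1, 0, 3.6, 0]]
  ]
}}

```text
t: 5.7
tcp_pos: [0.3407, 0.295, 0.0313]
tool_rot: [0.007, 1.0, 0.001, 0.001]
force: [0.3, 0.1, -1.9]
finger_gap: 0.76
gripper_force: 42.1
```

>>> {"op": "drive_tool", "data": {
  "motion": [
    [[50, 0, 0, 0.15, 0], [50, 0, 0, 0.15, 0], [50, 0, 0, 0.15, 0]]
  ]
}}

```text
t: 6.0
tcp_pos: [0.3398, 0.2949, 0.0268]
tool_rot: [0.007, 1.0, 0.0, 0.001]
force: [-0.5, 0.8, 5.0]
finger_gap: 0.763
gripper_force: 44.5
```

>>> {"op": "drive_tool", "data": {
  "motion": [
    [[75, 0, 0, 0, 0], [85, 0, 0, 0, 0], [85, 0, 0, 0, 0], [85, 0, 0, 0, 0], [85, 0, 0, -1.5, 0], [85, 0, 0, -3, 0], [85, 0, 0, -4.5, 0], [85, 0, 0, -4.5, 0], [85, 0, 0, -4.5, 0]]
  ]
}}

```text
t: 6.9
tcp_pos: [0.3398, 0.2948, 0.1619]
tool_rot: [0.007, 1.0, 0.001, 0.001]
force: [-0.2, -0.4, -1.1]
finger_gap: 0.996
gripper_force: 0.0
```

```bash
python3 go.py .699 -.0745 .16 -1.9;python3 - <<'E'
from h import *
c1=lambda x,y:(110+(x+.5)/4-.5,125+(y+.5)/4-.5)
print(onz('top',*c1(644,12),.098),onz('top',*c1(643,104),.111))
cv2.imwrite('pics/t2.png',cv2.resize(manip.snapshot('top')[180:300,90:290,::-1],None,fx=3.5,fy=3.5))
E
```

```text
tcp [0.3398 0.2948 0.1619] cur yaw -0.81 shift [-12.146 -12.14    0.078] turn 0.136
[ 0.73814065 -0.07294552  0.098     ] [ 0.66297422 -0.06990462  0.111     ]
```

View pics/t2.png

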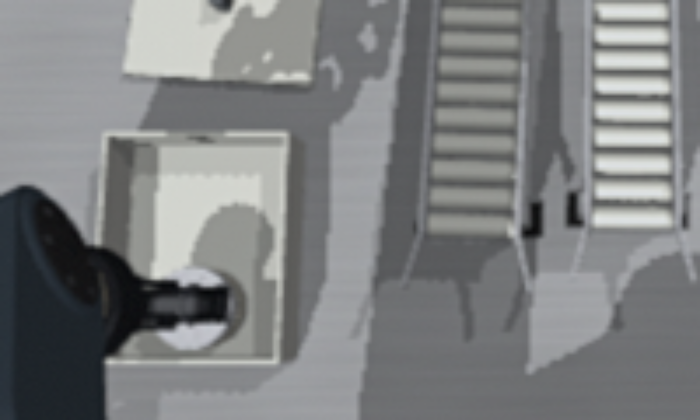

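The old tin stands in the near half of the box, around (190,310) in the crop. Next the old carton.

>>> {"op": "drive_tool", "data": {
  "motion": [
    [[85, -12.1, -12.1, 0, 0.14], [85, -12.1, -12.1, 0, 0.14], [85, -12.1, -12.1, 0, 0.14], [85, -12.1, -12.1, 0, 0.14], [85, -12.1, -12.1, 0, 0.14], [85, -12.1, -12.1, 0, 0.14], [85, -12.1, -12.1, 0, 0.14], [85, -12.1, -12.1, 0, 0.14], [85, -12.1, -12.1, 0, 0.14], [85, -12.1, -12.1, 0, 0.14]]
  ]
}}

```text
t: 7.95
tcp_pos: [0.6875, -0.0655, 0.1576]
tool_rot: [0.017, 1.0, 0.001, -0.003]
force: [1.7, 0.7, -0.3]
finger_gap: 0.996
gripper_force: 0.0
```

>>> {"op": "drive_tool", "data": {
  "motion": [
    [[85, 0, 0, 0, 0], [85, 0, 0, 0, 0]]
  ]
}}

```text
t: 8.15
tcp_pos: [0.6866, -0.0648, 0.1574]
tool_rot: [0.018, 1.0, 0.001, -0.003]
force: [-0.5, 1.0, -0.4]
finger_gap: 0.994
gripper_force: 0.0
```

```bash
python3 go.py .698 -.073 .067 -1.9
```

```text
tcp [ 0.6866 -0.0648  0.1574] cur yaw -2.07 shift [-0.405 -0.263  3.012] turn -0.021
```

>>> {"op": "drive_tool", "data": {
  "motion": [
    [[85, -0.4, -0.26, 0.5, 0], [85, -0.4, -0.26, 1.2, 0], [85, -0.4, -0.26, 2.2, 0], [85, -0.4, -0.26, 3, 0], [85, -0.4, -0.26, 3, 0], [85, -0.4, -0.26, 3, 0]]
  ]
}}

```text
t: 8.75
tcp_pos: [0.6981, -0.0707, 0.0699]
tool_rot: [0.016, 1.0, 0.0, -0.002]
force: [-0.1, -0.1, 0.2]
finger_gap: 0.995
gripper_force: 0.0
```

>>> {"op": "drive_tool", "data": {
  "motion": [
    [[50, 0, 0, 0, 0], [50, 0, 0, 0, 0], [50, 0, 0, 0, 0], [50, 0, 0, 0, 0], [50, 0, 0, 0, 0], [50, 0, 0, 0, 0], [50, 0, 0, 0, 0]]
  ],
  "squeeze": 30
}}

```text
t: 9.45
tcp_pos: [0.7005, -0.0722, 0.0728]
tool_rot: [0.017, 1.0, -0.0, 0.001]
force: [-1.1, 1.0, 5.7]
finger_gap: 0.722
gripper_force: 34.1
```

>>> {"op": "drive_tool", "data": {
  "motion": [
    [[50, 0, 0, -1, 0], [50, 0, 0, -2.5, 0], [50, 0, 0, -4, 0], [50, 0, 0, -4, 0], [50, 0, 0, -4, 0]]
  ]
}}

```text
t: 9.95
tcp_pos: [0.6998, -0.0724, 0.1921]
tool_rot: [0.017, 1.0, -0.0, 0.001]
force: [0.2, 0.4, -3.3]
finger_gap: 0.72
gripper_force: 34.0
```

```bash
python3 go.py .431 .2925 .17 -.8
```

```text
tcp [ 0.6998 -0.0724  0.1921] cur yaw -1.95 shift [ 9.372 11.852  0.709] turn -0.144
```

>>> {"op": "drive_tool", "data": {
  "motion": [
    [[50, 9.37, 11.85, 0, -0.14], [50, 9.37, 11.85, 0, -0.14], [50, 9.37, 11.85, 0, -0.14], [50, 9.37, 11.85, 0, -0.14], [50, 9.37, 11.85, 0, -0.14], [50, 9.37, 11.85, 0, -0.14], [50, 9.37, 11.85, 0, -0.14], [50, 9.37, 11.85, 0, -0.14], [50, 9.37, 11.85, 0, -0.14], [50, 9.37, 11.85, 0, -0.14]]
  ]
}}

```text
t: 10.95
tcp_pos: [0.424, 0.2954, 0.1885]
tool_rot: [0.004, 1.0, -0.001, -0.004]
force: [-0.6, -1.0, -2.1]
finger_gap: 0.722
gripper_force: 34.2
```

>>> {"op": "drive_tool", "data": {
  "motion": [
    [[50, 0, 0, 1, 0], [50, 0, 0, 1.6, 0], [50, 0, 0, 1.6, 0], [50, 0, 0, 1.6, 0]]
  ]
}}

```text
t: 11.35
tcp_pos: [0.4301, 0.2919, 0.1417]
tool_rot: [0.007, 1.0, -0.001, -0.002]
force: [0.1, 0.4, -3.2]
finger_gap: 0.72
gripper_force: 34.1
```

```bash
python3 go.py .433 .2925 .029 -.8
```

```text
tcp [0.4301 0.2919 0.1417] cur yaw -0.85 shift [-0.109  0.028  3.757] turn -0.006
```

>>> {"op": "drive_tool", "data": {
  "motion": [
    [[50, 0.15, 0, 0.7, 0], [50, 0.15, 0, 1.4, 0], [50, 0.15, 0, 2.2, 0], [50, 0.15, 0, 2.9, 0], [50, 0.15, 0, 3.3, 0], [50, 0.15, 0, 3.3, 0]]
  ]
}}

```text
t: 11.95
tcp_pos: [0.426, 0.2922, 0.043]
tool_rot: [0.007, 1.0, -0.0, -0.001]
force: [0.1, 0.1, -2.2]
finger_gap: 0.722
gripper_force: 34.1
```

>>> {"op": "drive_tool", "data": {
  "motion": [
    [[50, 0, 0, 0.1, 0], [50, 0, 0, 0.2, 0], [50, 0, 0, 0.2, 0]]
  ]
}}

```text
t: 12.25
tcp_pos: [0.4267, 0.293, 0.0391]
tool_rot: [0.007, 1.0, 0.0, 0.001]
force: [-0.5, -0.3, 0.2]
finger_gap: 0.721
gripper_force: 35.0
```

>>> {"op": "drive_tool", "data": {
  "motion": [
    [[50, 0, 0, 0.1, 0], [50, 0, 0, 0.2, 0], [50, 0, 0, 0.2, 0], [50, 0, 0, 0.2, 0]]
  ]
}}

```text
t: 12.65
tcp_pos: [0.4266, 0.2931, 0.0332]
tool_rot: [0.007, 1.0, 0.0, 0.001]
force: [-0.8, 1.0, 7.6]
finger_gap: 0.718
gripper_force: 37.1
```

>>> {"op": "drive_tool", "data": {
  "motion": [
    [[75, 0, 0, 0, 0], [85, 0, 0, 0, 0], [85, 0, 0, 0, 0], [85, 0, 0, 0, 0], [85, 0, 0, -1.5, 0], [85, 0, 0, -3, 0], [85, 0, 0, -4.5, 0], [85, 0, 0, -6, 0], [85, 0, 0, -6, 0], [85, 0, 0, -6, 0]]
  ]
}}

```text
t: 13.65
tcp_pos: [0.4265, 0.2928, 0.2128]
tool_rot: [0.007, 1.0, 0.0, 0.001]
force: [-0.5, -0.0, 0.3]
finger_gap: 0.997
gripper_force: 0.0
```

>>> {"op": "drive_tool", "data": {
  "motion": [
    [[60, -7, 0, 0, 0], [60, -7, 0, 0, 0], [60, -7, 0, 0, 0], [60, -7, 0, 0, 0], [60, -7, 0, 0, 0], [60, -7, 0, 0, 0]]
  ]
}}

```text
t: 14.25
tcp_pos: [0.6365, 0.2886, 0.2082]
tool_rot: [0.008, 1.0, -0.001, -0.002]
force: [0.1, 0.5, -0.8]
finger_gap: 0.702
gripper_force: 0.0
```

```bash
python3 - <<'E'
from h import *
a=manip.snapshot('top')[:,:,::-1];b=manip.snapshot('scene')[:,:,::-1]
cv2.imwrite('pics/t3f.png',a);cv2.imwrite('pics/s3f.png',b)
a=cv2.resize(a[130:295,90:400],None,fx=2.4,fy=2.4);b=cv2.resize(b[120:240,260:410],None,fx=1.6,fy=1.6)
a[:b.shape[0],-b.shape[1]:]=b
cv2.imwrite('pics/t3.png',a)
E
```

```text
(no output)
```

View pics/t3.png

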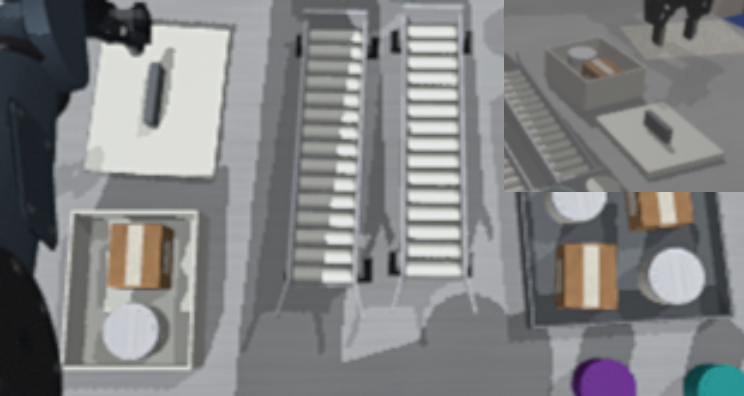

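Both old goods stand upright in the box. The lid, with its handle at (153,95) in the crop, hasn't moved. Grasp the lid next.

```bash
python3 go.py .633 .284 .027 -4.3
```

```text
tcp [0.6337 0.2894 0.2094] cur yaw -0.82 shift [-0.014 -0.171  6.079] turn 0.435
```

>>> {"op": "drive_tool", "data": {
  "motion": [
    [[45, 0, -0.17, 1, 0.43], [45, 0, -0.17, 2, 0.43], [45, 0, -0.17, 3.5, 0.43], [45, 0, -0.17, 4.5, 0.43], [45, 0, -0.17, 5.5, 0.43], [45, 0, -0.17, 6, 0.43], [45, 0, -0.17, 6, 0.43], [45, 0, -0.17, 6, 0.43]]
  ]
}}

```text
t: 15.15
tcp_pos: [0.636, 0.2851, 0.0329]
tool_rot: [0.037, 0.999, 0.0, 0.0]
force: [0.3, -0.1, -0.2]
finger_gap: 0.526
gripper_force: 0.0
```

>>> {"op": "drive_tool", "data": {
  "motion": [
    [[5, 0, 0, 0, 0], [5, 0, 0, 0, 0], [5, 0, 0, 0, 0], [5, 0, 0, 0, 0], [5, 0, 0, 0, 0], [5, 0, 0, 0, 0], [5, 0, 0, 0, 0], [5, 0, 0, 0, 0]]
  ],
  "squeeze": 50
}}

```text
t: 15.95
tcp_pos: [0.6375, 0.2851, 0.0342]
tool_rot: [0.037, 0.999, 0.001, 0.002]
force: [-0.5, 0.4, 5.7]
finger_gap: 0.148
gripper_force: 51.9
```

>>> {"op": "drive_tool", "data": {
  "motion": [
    [[5, 0, 0, -1, 0], [5, 0, 0, -2.5, 0], [5, 0, 0, -4, 0], [5, 0, 0, -5, 0], [5, 0, 0, -5, 0], [5, 0, 0, -5, 0]]
  ]
}}

```text
t: 16.55
tcp_pos: [0.6355, 0.2843, 0.1816]
tool_rot: [0.037, 0.999, -0.0, -0.0]
force: [-0.9, -0.1, -3.3]
finger_gap: 0.147
gripper_force: 50.7
```

```bash
python3 go.py .387 .293 .18 -.8;python3 - <<'E'
from h import *
a=manip.snapshot('top')[:,:,::-1];b=manip.snapshot('scene')[:,:,::-1]
cv2.imwrite('pics/t4f.png',a);cv2.imwrite('pics/s4f.png',b)
a=cv2.resize(a[110:295,90:250],None,fx=3,fy=3);b=cv2.resize(b[60:245,290:430],None,fx=3,fy=3)
cv2.imwrite('pics/t4.png',np.hstack([a[:555],b[:555]])[:,:800])
E
```

```text
tcp [0.6355 0.2843 0.1816] cur yaw -4.26 shift [ 8.281 -0.327  0.058] turn -0.433
```

View pics/t4.png

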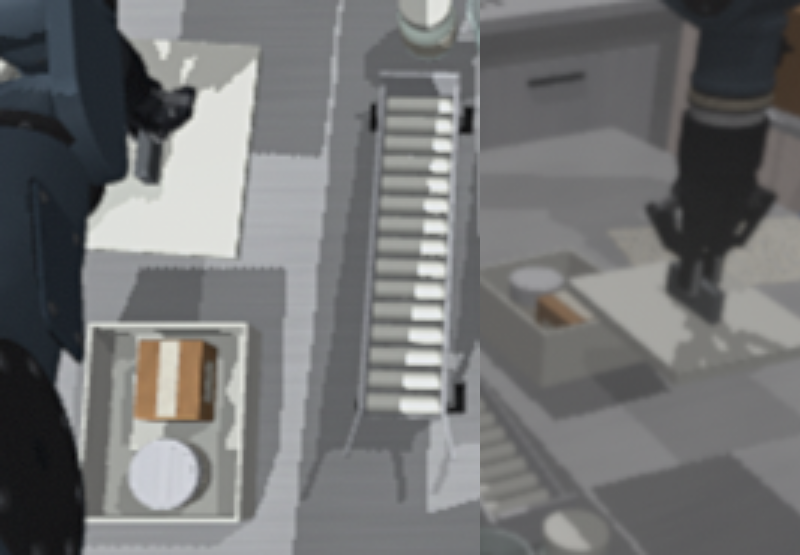

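Lid held level; its right-hand corners are at (260,47) and (237,257) in the crop. Check its offset in the hand.

```bash
python3 - <<'E'
from h import *
im=cv2.imread('pics/t4f.png')
P=[onz('top',90+(x+.5)/3-.5,110+(y+.5)/3-.5,.1624) for x,y in((261,46),(237,258))]
d=(P[0]-P[1])[:2];L=np.hypot(*d);d/=L;c=(P[0]+P[1])[:2]/2+.083*np.array([-d[1],d[0]])
print(P,L,np.degrees(np.arctan2(d[1],d[0])),c,c-[.6355,.2843])
E
```

```text
[array([0.72369942, 0.19100013, 0.1624    ]), array([0.5243233 , 0.20678199, 0.1624    ])] 0.1999997613188706 -4.5258806567530465 [0.63056084 0.28163225] [-0.00493916 -0.00266775]
```

>>> {"op": "drive_tool", "data": {
  "motion": [
    [[5, 8.14, -0.31, 0, -0.43], [5, 8.14, -0.31, 0, -0.43], [5, 8.14, -0.31, 0, -0.43], [5, 8.14, -0.31, 0, -0.43], [5, 8.14, -0.31, 0, -0.43], [5, 8.14, -0.31, 0, -0.43], [5, 8.14, -0.31, 1, -0.43], [5, 8.14, -0.31, 1.6, -0.43], [5, 8.14, -0.31, 1.6, -0.43], [5, 8.14, -0.31, 1.6, -0.43]]
  ]
}}

```text
t: 17.65
tcp_pos: [0.3916, 0.2931, 0.1328]
tool_rot: [0.007, 1.0, -0.001, -0.001]
force: [-0.4, 0.0, -2.8]
finger_gap: 0.146
gripper_force: 50.7
```

>>> {"op": "drive_tool", "data": {
  "motion": [
    [[5, 0, 0, 0, 0], [5, 0, 0, 0, 0], [5, 0, 0, 0, 0]]
  ]
}}

```text
t: 17.95
tcp_pos: [0.3924, 0.2936, 0.1346]
tool_rot: [0.007, 1.0, 0.0, 0.001]
force: [0.3, -0.4, -1.8]
finger_gap: 0.149
gripper_force: 50.7
```

```bash
python3 go.py .391 .2935 .094 -.8;python3 - <<'E'
from h import *
a=manip.snapshot('top')[:,:,::-1]
cv2.imwrite('pics/t5.png',cv2.resize(a[180:310,90:230],None,fx=4.5,fy=4.5,interpolation=2))
E
```

```text
tcp [0.3924 0.2936 0.1346] cur yaw -0.83 shift [ 0.049 -0.006  1.352] turn -0.004
```

View pics/t5.png

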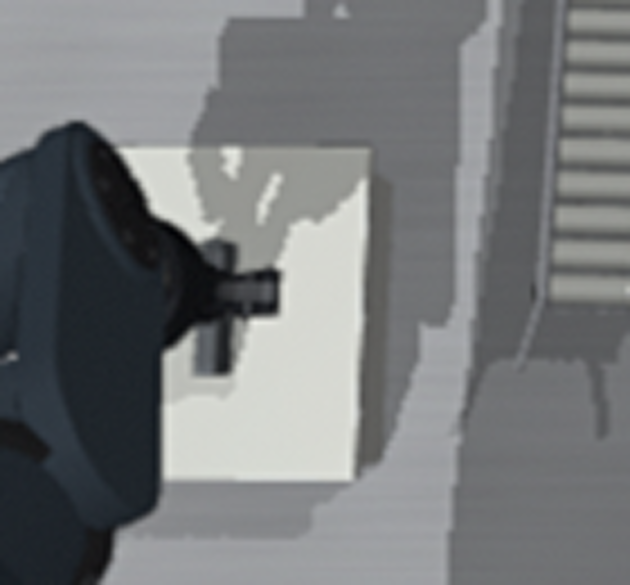

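Right-hand lid corners at (371,149) and (357,481).

```bash
python3 - <<'E'
from h import *
P=[onz('top',90+(x+.5)/4.5-.5,180+(y+.5)/4.5-.5,.1154) for x,y in((371,148),(357,481))]
d=(P[0]-P[1])[:2];L=np.hypot(*d);d/=L;c=(P[0]+P[1])[:2]/2+.083*np.array([-d[1],d[0]])
print(L,np.degrees(np.arctan2(d[1],d[0])),c)
E
```

```text
0.19920307297586623 -0.6513849037411299 [0.3872924  0.29094611]
```

>>> {"op": "drive_tool", "data": {
  "motion": [
    [[5, 0, 0.04, 0.4, 0], [5, 0, 0.04, 0.8, 0], [5, 0, 0.04, 1.0, 0], [5, 0, 0.04, 1.2, 0], [5, 0, 0.04, 1.35, 0], [5, 0, 0.04, 1.35, 0], [5, 0, 0.04, 1.35, 0]]
  ]
}}

```text
t: 18.7
tcp_pos: [0.3918, 0.2946, 0.0941]
tool_rot: [0.007, 1.0, 0.0, 0.0]
force: [-1.8, -1.1, 5.1]
finger_gap: 0.144
gripper_force: 51.7
```

>>> {"op": "drive_tool", "data": {
  "motion": [
    [[5, 0, 0, 0.1, 0], [5, 0, 0, 0.1, 0], [5, 0, 0, 0.1, 0]]
  ]
}}

```text
t: 19.0
tcp_pos: [0.3918, 0.2946, 0.094]
tool_rot: [0.007, 1.0, 0.0, 0.001]
force: [-6.9, -3.5, 30.8]
finger_gap: 0.147
gripper_force: 55.2
```

>>> {"op": "drive_tool", "data": {
  "motion": [
    [[45, 0, 0, 0, 0], [45, 0, 0, 0, 0], [45, 0, 0, 0, 0], [45, 0, 0, -0.5, 0], [45, 0, 0, -2, 0], [45, 0, 0, -3.5, 0], [45, 0, 0, -4.2, 0], [45, 0, 0, -4.2, 0], [45, 0, 0, -4.2, 0]]
  ]
}}

```text
t: 19.9
tcp_pos: [0.3917, 0.2946, 0.216]
tool_rot: [0.007, 1.0, -0.0, -0.0]
force: [-0.6, -1.4, 0.3]
finger_gap: 0.53
gripper_force: 0.0
```

```bash
python3 go.py .494 -.2447 .2 -2
```

```text
tcp [0.3917 0.2946 0.216 ] cur yaw -0.83 shift [ -3.668 -17.924   0.535] turn 0.147
```

```bash
cat > det.py <<'E'
from h import *
import sys
def det(save=None):
    a=np.ascontiguousarray(manip.snapshot('top')[:,:,::-1])
    if save:cv2.imwrite(save,a)
    g=cv2.cvtColor(a,6);k=8
    u=cv2.resize(g[150:290,285:420],None,fx=k,fy=k,interpolation=2)
    C=cv2.HoughCircles(u,cv2.HOUGH_GRADIENT,1,100,param1=100,param2=20,minRadius=80,maxRadius=104)
    for x,y,r in(C[0] if C is not None else []):
        px=(285+(x+.5)/k-.5,150+(y+.5)/k-.5);m=a[int(px[1])-2:int(px[1])+3,int(px[0])-2:int(px[0])+3].reshape(-1,3).mean(0)
        p=onz('top',*px,.064);e=onz('top',px[0]+r/k,px[1],.064)
        print('circ px',np.round(px,1),'at',p[:2].round(4),'rad',np.linalg.norm(e-p).round(4),'bgr',m.round())
if __name__=='__main__':det(*sys.argv[1:])
E
python3 det.py pics/t6f.png
```

```text
circ px [372.2 244.6] at [ 0.3938 -0.3577] rad 0.0332 bgr [200. 194. 191.]
circ px [331.  210.4] at [ 0.4942 -0.2452] rad 0.0337 bgr [201. 194. 192.]
circ px [362.6 180.1] at [ 0.5836 -0.3437] rad 0.0331 bgr [202. 196. 194.]
```

>>> {"op": "drive_tool", "data": {
  "motion": [
    [[80, -3.67, -17.9, 0, 0.15], [80, -3.67, -17.9, 0, 0.15], [80, -3.67, -17.9, 0, 0.15], [80, -3.67, -17.9, 0, 0.15], [80, -3.67, -17.9, 0, 0.15], [80, -3.67, -17.9, 0, 0.15], [80, -3.67, -17.9, 0, 0.15], [80, -3.67, -17.9, 0, 0.15], [80, -3.67, -17.9, 0, 0.15], [80, -3.67, -17.9, 0, 0.15]]
  ]
}}

```text
t: 20.95
tcp_pos: [0.4842, -0.1981, 0.2141]
tool_rot: [0.018, 1.0, 0.001, -0.002]
force: [1.3, 0.6, 0.5]
finger_gap: 0.936
gripper_force: 0.0
```

```bash
python3 go.py .494 -.2447 .1 -2
```

```text
tcp [ 0.4842 -0.1981  0.2141] cur yaw -2.07 shift [-0.396 -1.551  3.798] turn -0.009
```

>>> {"op": "drive_tool", "data": {
  "motion": [
    [[78, -0.35, -1.56, 0.5, 0], [78, -0.35, -1.56, 1.5, 0], [78, -0.35, -1.56, 2.5, 0], [78, -0.35, -1.56, 3.5, 0], [78, -0.35, -1.56, 3.5, 0], [78, -0.35, -1.56, 3.5, 0]]
  ]
}}

```text
t: 21.55
tcp_pos: [0.4933, -0.243, 0.1099]
tool_rot: [0.018, 1.0, 0.001, -0.002]
force: [-0.2, -0.5, -0.0]
finger_gap: 0.916
gripper_force: 0.0
```

```bash
python3 go.py .494 -.245 .03 -2
```

```text
tcp [ 0.4933 -0.243   0.1099] cur yaw -2.03 shift [-0.035 -0.071  2.663] turn -0.003
```

>>> {"op": "drive_tool", "data": {
  "motion": [
    [[78, -0.02, -0.05, 0.8, 0], [78, -0.02, -0.05, 1.6, 0], [78, -0.02, -0.05, 2.5, 0], [78, -0.02, -0.05, 2.6, 0], [78, -0.02, -0.05, 2.6, 0]]
  ]
}}

```text
t: 22.05
tcp_pos: [0.4951, -0.2453, 0.034]
tool_rot: [0.018, 1.0, -0.0, 0.0]
force: [0.8, 0.5, -0.5]
finger_gap: 0.914
gripper_force: 0.0
```

>>> {"op": "drive_tool", "data": {
  "motion": [
    [[50, 0, 0, 0, 0], [50, 0, 0, 0, 0], [50, 0, 0, 0, 0], [50, 0, 0, 0, 0], [50, 0, 0, 0, 0], [50, 0, 0, 0, 0]]
  ],
  "squeeze": 30
}}

```text
t: 22.65
tcp_pos: [0.4957, -0.2459, 0.0351]
tool_rot: [0.018, 1.0, -0.001, 0.001]
force: [0.4, 0.8, 7.5]
finger_gap: 0.763
gripper_force: 34.6
```

>>> {"op": "drive_tool", "data": {
  "motion": [
    [[50, 0, 0, -1, 0], [50, 0, 0, -2.5, 0], [50, 0, 0, -4, 0], [50, 0, 0, -5.5, 0], [50, 0, 0, -5.5, 0], [50, 0, 0, -5.5, 0]]
  ]
}}

```text
t: 23.25
tcp_pos: [0.4946, -0.2452, 0.1994]
tool_rot: [0.018, 1.0, -0.001, 0.001]
force: [-1.0, 0.1, -3.0]
finger_gap: 0.762
gripper_force: 35.6
```

```bash
python3 go.py .461 .063 .18 -2.4
```

```text
tcp [ 0.4946 -0.2452  0.1994] cur yaw -2.02 shift [ 1.483 10.227  0.631] turn 0.047
```

>>> {"op": "drive_tool", "data": {
  "motion": [
    [[50, 1.48, 10.19, 0, 0.05], [50, 1.48, 10.19, 0, 0.05], [50, 1.48, 10.19, 0, 0.05], [50, 1.48, 10.19, 0, 0.05], [50, 1.48, 10.19, 0, 0.05], [50, 1.48, 10.19, 0, 0.05], [50, 1.48, 10.19, 0, 0.05], [50, 1.48, 10.19, 1, 0.05], [50, 1.48, 10.19, 1.4, 0.05], [50, 1.48, 10.19, 1.4, 0.05]]
  ]
}}

```text
t: 24.25
tcp_pos: [0.4582, 0.0619, 0.1533]
tool_rot: [0.021, 1.0, 0.0, -0.004]
force: [-0.1, -0.2, -2.2]
finger_gap: 0.761
gripper_force: 35.6
```

>>> {"op": "drive_tool", "data": {
  "motion": [
    [[50, 0, 0, 0.5, 0], [50, 0, 0, 0.5, 0], [50, 0, 0, 0.5, 0]]
  ]
}}

```text
t: 24.55
tcp_pos: [0.4608, 0.0615, 0.1412]
tool_rot: [0.021, 1.0, 0.0, -0.001]
force: [0.9, -0.6, -2.8]
finger_gap: 0.76
gripper_force: 35.6
```

```bash
python3 go.py .461 .062 .117 -2.4; python3 - <<'E'
from h import *
b=manip.snapshot('scene')[:,:,::-1]
cv2.imwrite('pics/s7.png',cv2.resize(b[140:260,200:330],None,fx=4.5,fy=4.5,interpolation=2))
E
```

```text
tcp [0.4608 0.0615 0.1412] cur yaw -2.46 shift [-0.007  0.018  0.807] turn -0.008
```

View pics/s7.png

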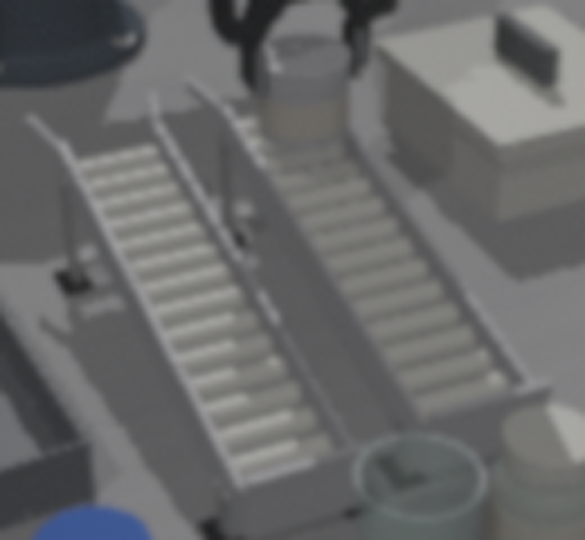

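The tin at (305,90) hangs in line with the lane, between the guides, and the lid sits level on the box. I'll lower it.

>>> {"op": "drive_tool", "data": {
  "motion": [
    [[50, 0, 0.02, 0.4, 0], [50, 0, 0.02, 0.7, 0], [50, 0, 0.02, 0.8, 0], [50, 0, 0.02, 0.8, 0]]
  ]
}}

```text
t: 25.0
tcp_pos: [0.4616, 0.0623, 0.1175]
tool_rot: [0.021, 1.0, -0.0, 0.0]
force: [0.6, -0.0, -1.5]
finger_gap: 0.759
gripper_force: 36.1
```

>>> {"op": "drive_tool", "data": {
  "motion": [
    [[50, 0, 0, 0.1, 0], [50, 0, 0, 0.1, 0], [50, 0, 0, 0.1, 0]]
  ]
}}

```text
t: 25.3
tcp_pos: [0.4623, 0.0623, 0.1151]
tool_rot: [0.021, 1.0, -0.0, 0.001]
force: [1.8, 0.3, 4.7]
finger_gap: 0.765
gripper_force: 37.0
```

>>> {"op": "drive_tool", "data": {
  "motion": [
    [[50, 0, 0, 0.1, 0], [50, 0, 0, 0.1, 0], [78, 0, 0, 0.1, 0], [78, 0, 0, 0.1, 0], [78, 0, 0, 0.1, 0], [78, 0, 0, -0.9, 0], [78, 0, 0, -2.5, 0], [78, 0, 0, -2.5, 0], [78, 0, 0, -2.5, 0], [78, 0, 0, -2.5, 0]]
  ]
}}

```text
t: 26.3
tcp_pos: [0.4599, 0.0626, 0.1884]
tool_rot: [0.021, 1.0, 0.0, -0.001]
force: [-1.0, -0.3, -0.0]
finger_gap: 0.913
gripper_force: 0.0
```

```bash
cat > lane.py <<'E'
from h import *
import sys
# Circles on the tin lane / brown blob on the carton lane, in lane coordinates (top view)
def run(save=None):
    a=np.ascontiguousarray(manip.snapshot('top')[:,:,::-1])
    if save:cv2.imwrite(save,a)
    k=8;u=cv2.resize(cv2.cvtColor(a,6)[120:265,200:250],None,fx=k,fy=k,interpolation=2)
    C=cv2.HoughCircles(u,cv2.HOUGH_GRADIENT,1,100,param1=80,param2=18,minRadius=84,maxRadius=112)
    S=np.array([.7262,.0495]);f=np.array([np.cos(-.0426),np.sin(-.0426)]);l=np.array([-f[1],f[0]])
    for x,y,r in(C[0] if C is not None else []):
        px=(200+(x+.5)/k-.5,120+(y+.5)/k-.5);zt=.1
        for _ in range(10):
            p=onz('top',*px,zt);xs=(p[:2]-S)@f-.0104;zt=.035-xs*.1763+.059   # base point is 10.4 mm uphill of the top's centre
        print('tin px',np.round(px,1),'lane x',(xs/.985).round(4),'y',((p[:2]-S)@l).round(4),'r px',r/k)
    h=cv2.cvtColor(a,40);m=cv2.inRange(h,(5,70,60),(20,255,255));m[:,:245]=0;m[:,296:]=0;m[:110]=0;m[265:]=0
    for c in cv2.findContours(m,0,1)[0]:
        if cv2.contourArea(c)>60:print('brown',cv2.boundingRect(c),cv2.minAreaRect(c))
run(*sys.argv[1:])
E
python3 lane.py pics/t8f.png; python3 go.py .5836 -.3437 .14 -2
```

```text
tcp [0.4598 0.0626 0.1881] cur yaw -2.42 shift [ -4.702 -13.356   1.585] turn -0.053
```

```bash
python3 - <<'E'
from h import *
a=cv2.imread('pics/t8f.png');b=cv2.imread('pics/t6f.png')
d=cv2.absdiff(a,b).max(2);d[:, :200]=0;d[:,255:]=0;d[:115]=0;d[265:]=0
m=(d>25).astype(np.uint8)
n,l,s,c=cv2.connectedComponentsWithStats(m)
for i in range(1,n):
    if s[i][4]>30:print(s[i],c[i])
for r in range(128,240,6):print(r,a[r,205:252:3].mean(1).astype(int) if a[r,205:252:3].ndim>1 else 0)
E
```

```text
[ 200  115   50  150 4733] [219.55863089 199.4559476 ]
[219 169  19   4  67] [228.13432836 170.35820896]
128 [172 173 161 148 148 149 125 101  95  92  97 105  98 100  99 110]
134 [176 176 162 150 187 183 177 154 131 134 132 131 124  98  98  99]
140 [174 174 173 174 184 120 159 139  88  89  89  88 122  97  97 102]
146 [174 174 171  37 164 193 229 141 140 135 134 137 136  88  47  99]
152 [175 176 151  29 163 144 145 145 143 144 147 142 143  31  77  99]
158 [174 172 150 151 143 144 145 143 145 146 147 137 135 124 125  98]
164 [174 162 150 154  92 126 132 142 145 146 110  94 132 127 125 102]
170 [173 149 149 161 117 109  93  98  94  92  94 130 129 126 114 102]
176 [ 54  53  53  51  50  50  48  50  49  96  51  50  44 126 113 100]
182 [ 60  59  59  58  59  59  60  58  56  50  56  57  50  98 100 100]
188 [ 61  61  62  61  62  61  61  61  48  58  57  58  53  76  97 127]
194 [ 64  65  65  65  65  62  64  64  41  56  58  52  43  97  97 129]
200 [ 57  57  58  57  58  59  60  51  55  57  56  45  32  91  95 125]
206 [ 50  51  51  52  52  52  46  46  58  57  57  44  27  91  81 130]
212 [ 43  43  44  44  44  43  43  50  57  57  55  43  44  89  86 118]
218 [ 43  44  45  45  41  50  64  56  57  57  45  37  28  48  27 112]
224 [129  77  26  16  16  25  27  57  58  58  33 166 108  99  99  98]
230 [ 97  99 135 134 135 138  85  55  57  55  32 177 159  95 148 146]
236 [ 57  56  57  58  61  60  56  57  57  45  52 177  97 121 148 150]
```

>>> {"op": "drive_tool", "data": {
  "motion": [
    [[78, -4.7, -13.36, 0.3, -0.05], [78, -4.7, -13.36, 0.3, -0.05], [78, -4.7, -13.36, 0.3, -0.05], [78, -4.7, -13.36, 0.3, -0.05], [78, -4.7, -13.36, 0.3, -0.05], [78, -4.7, -13.36, 0.3, -0.05], [78, -4.7, -13.36, 0.3, -0.05], [78, -4.7, -13.36, 0.3, -0.05], [78, -4.7, -13.36, 0.3, -0.05], [78, -4.7, -13.36, 0.3, -0.05]]
  ]
}}

```text
t: 27.35
tcp_pos: [0.5848, -0.348, 0.1776]
tool_rot: [0.02, 1.0, 0.0, -0.001]
force: [-0.4, 1.2, -0.3]
finger_gap: 0.911
gripper_force: 0.0
```

```bash
python3 lane.py pics/t9f.png; python3 go.py .5836 -.3437 .033 -2;python3 - <<'E'
from h import *
a=cv2.imread('pics/t9f.png')
for r in range(128,176,4):print(r,a[r,205:252:2].mean(1).astype(int))
E
```

```text
tcp [ 0.5841 -0.345   0.1776] cur yaw -2.17 shift [2.000e-03 3.100e-02 4.819e+00] turn -0.021
128 [186 185 185 172 159 160 160 160 161 134 102 110 101 100 100 105 113 108
 106 107 107 106 137 143]
132 [187 187 188 173 160 160 159 157 170 196 212 214 212 213 213 177 108 103
 106 106 106 107 162 159]
136 [186 186 187 177 163 158 167 205 208 209 207 210 210 207 207 211 213 142
  95 103 106 106 162 160]
140 [187 187 187 187 186 186 209 210 207 208 208 207 212 204 208 210 205 179
 126 119 105 105 160 177]
144 [188 187 186 187 157 135 164 211 210 207 208 207 213 205 210 208 213 131
 182 140 125 127 190 182]
148 [186 186 159 161 115 109 150 139 176 204 201 205 210 209 195 161 129 115
 186 115  30  67 175 162]
152 [188 188 189 163  91  82 129 161 169 170 172 171 178 164 155 151 134 184
 212  62  21  85 174 163]
156 [189 163 162 162 161 171 116 175 192 178 170 173 172 166 155 155 199 179
 173 130 136 136 165 108]
160 [161 160 161 162 159 193 110 155 186 187 189 190 193 198 202 203 200 199
 171 130 133 133 107 107]
164 [161 161 162 161 159 196 130 249 244 243 242 242 242 241 241 240 241 213
 183 134 137 133 110 109]
168 [172 159 161 160 161 188 113 139 136 137 129 128 122 123 122 121 118 119
 176 134 136 122 108 110]
172 [188 173 161 161 161 175 127 244 245 244 244 244 244 244 244 243 244 213
 170 131 133 107 103  65]
```

The first tin now sits at the stop (bright disc centred near (228,140), the same place as the old tin). Next is tin 1.

>>> {"op": "drive_tool", "data": {
  "motion": [
    [[78, 0, 0.03, 1, 0], [78, 0, 0.03, 2.2, 0], [78, 0, 0.03, 3.4, 0], [78, 0, 0.03, 4.4, 0], [78, 0, 0.03, 4.8, 0], [78, 0, 0.03, 4.8, 0], [78, 0, 0.03, 4.8, 0]]
  ]
}}

```text
t: 28.1
tcp_pos: [0.5856, -0.3427, 0.0372]
tool_rot: [0.017, 1.0, -0.0, 0.0]
force: [0.3, 0.3, 0.5]
finger_gap: 0.912
gripper_force: 0.0
```

>>> {"op": "drive_tool", "data": {
  "motion": [
    [[50, 0, 0, 0, 0], [50, 0, 0, 0, 0], [50, 0, 0, 0, 0], [50, 0, 0, 0, 0], [50, 0, 0, 0, 0], [50, 0, 0, 0, 0]]
  ],
  "squeeze": 30
}}

```text
t: 28.7
tcp_pos: [0.5862, -0.3437, 0.0384]
tool_rot: [0.018, 1.0, -0.001, 0.001]
force: [0.1, 1.0, 6.0]
finger_gap: 0.761
gripper_force: 34.4
```

>>> {"op": "drive_tool", "data": {
  "motion": [
    [[50, 0, 0, -1, 0], [50, 0, 0, -2.5, 0], [50, 0, 0, -4, 0], [50, 0, 0, -5.5, 0], [50, 0, 0, -5.5, 0], [50, 0, 0, -5.5, 0]]
  ]
}}

```text
t: 29.3
tcp_pos: [0.5851, -0.3432, 0.2027]
tool_rot: [0.018, 1.0, -0.001, 0.001]
force: [0.0, 0.5, -3.3]
finger_gap: 0.767
gripper_force: 34.6
```

```bash
python3 go.py .456 .0625 .15 -2.4
```

```text
tcp [ 0.5851 -0.3432  0.2027] cur yaw -2.03 shift [ 4.783 13.365  1.73 ] turn 0.047
```

>>> {"op": "drive_tool", "data": {
  "motion": [
    [[50, 4.78, 13.36, 0, 0.05], [50, 4.78, 13.36, 0, 0.05], [50, 4.78, 13.36, 0, 0.05], [50, 4.78, 13.36, 0, 0.05], [50, 4.78, 13.36, 0, 0.05], [50, 4.78, 13.36, 0, 0.05], [50, 4.78, 13.36, 0, 0.05], [50, 4.78, 13.36, 0, 0.05], [50, 4.78, 13.36, 0, 0.05], [50, 4.78, 13.36, 0, 0.05]]
  ]
}}

```text
t: 30.3
tcp_pos: [0.4515, 0.0658, 0.1993]
tool_rot: [0.019, 1.0, 0.001, -0.004]
force: [0.1, -0.6, -2.1]
finger_gap: 0.763
gripper_force: 34.6
```

>>> {"op": "drive_tool", "data": {
  "motion": [
    [[50, 0, 0, 1, 0], [50, 0, 0, 1.8, 0], [50, 0, 0, 1.8, 0], [50, 0, 0, 1.8, 0]]
  ]
}}

```text
t: 30.7
tcp_pos: [0.4553, 0.062, 0.1465]
tool_rot: [0.022, 1.0, 0.0, -0.002]
force: [-0.2, 0.7, -1.5]
finger_gap: 0.757
gripper_force: 34.6
```

```bash
python3 go.py .458 .0625 .119 -2.4
```

```text
tcp [0.4553 0.062  0.1465] cur yaw -2.47 shift [-0.093  0.019  0.916] turn -0.009
```

>>> {"op": "drive_tool", "data": {
  "motion": [
    [[50, -0.05, 0.02, 0.4, 0], [50, -0.05, 0.02, 0.8, 0], [50, -0.05, 0.02, 0.9, 0], [50, -0.05, 0.02, 0.95, 0], [50, -0.05, 0.02, 1.0, 0], [50, -0.05, 0.02, 1.0, 0]]
  ]
}}

```text
t: 31.3
tcp_pos: [0.4585, 0.0629, 0.1183]
tool_rot: [0.021, 1.0, -0.0, 0.001]
force: [0.8, 0.1, 3.7]
finger_gap: 0.763
gripper_force: 36.1
```

Contact at the expected height. Release.

>>> {"op": "drive_tool", "data": {
  "motion": [
    [[50, 0, 0, 0.1, 0], [50, 0, 0, 0.1, 0], [78, 0, 0, 0.1, 0], [78, 0, 0, 0.1, 0], [78, 0, 0, 0.1, 0], [78, 0, 0, -0.9, 0], [78, 0, 0, -2.5, 0], [78, 0, 0, -2.5, 0], [78, 0, 0, -2.5, 0]]
  ]
}}

```text
t: 32.2
tcp_pos: [0.4575, 0.0632, 0.193]
tool_rot: [0.021, 1.0, -0.0, 0.001]
force: [0.2, -0.0, 0.2]
finger_gap: 0.915
gripper_force: 0.0
```

```bash
python3 det.py; python3 go.py .394 -.356 .16 -2
```

```text
circ px [371.4 244.4] at [ 0.3945 -0.3552] rad 0.0328 bgr [217. 211. 208.]
tcp [0.4566 0.0632 0.192 ] cur yaw -2.42 shift [  1.493 -14.05    1.066] turn -0.053
```

>>> {"op": "drive_tool", "data": {
  "motion": [
    [[78, 1.49, -14.05, 0, -0.05], [78, 1.49, -14.05, 0, -0.05], [78, 1.49, -14.05, 0, -0.05], [78, 1.49, -14.05, 0, -0.05], [78, 1.49, -14.05, 0, -0.05], [78, 1.49, -14.05, 0, -0.05], [78, 1.49, -14.05, 0, -0.05], [78, 1.49, -14.05, 0, -0.05], [78, 1.49, -14.05, 0, -0.05], [78, 1.49, -14.05, 0, -0.05]]
  ]
}}

```text
t: 33.25
tcp_pos: [0.3938, -0.3594, 0.1903]
tool_rot: [0.02, 1.0, 0.0, -0.001]
force: [-0.4, 0.3, -0.3]
finger_gap: 0.915
gripper_force: 0.0
```

>>> {"op": "drive_tool", "data": {
  "motion": [
    [[78, 0, 0, 1, 0], [78, 0, 0, 2, 0], [78, 0, 0, 2, 0], [78, 0, 0, 2, 0]]
  ]
}}

```text
t: 33.65
tcp_pos: [0.3944, -0.3542, 0.1313]
tool_rot: [0.017, 1.0, 0.002, -0.001]
force: [0.3, -0.2, -0.8]
finger_gap: 0.916
gripper_force: 0.0
```

```bash
python3 go.py .394 -.356 .034 -2; python3 - <<'E'
from h import *
a=manip.snapshot('top')[:,:,::-1];cv2.imwrite('pics/t10f.png',a)
a=cv2.cvtColor(np.ascontiguousarray(a),6)
for r in range(128,184,4):print(r,a[r,205:252:3].astype(int))
E
```

```text
tcp [ 0.3944 -0.3542  0.1313] cur yaw -1.98 shift [ 0.005 -0.071  3.244] turn 0.003
128 [171 172 161 147 149 149 124  98  94  93  97 105  99  99  98 144]
132 [173 174 161 148 147 146 180 197 197 197 163  95  97  98 100 150]
136 [172 172 164 147 155 193 193 192 195 194 195 181  89  97  99 121]
140 [174 174 172 173 192 192 192 190 196 192 194 191 117  97  97 102]
144 [174 173 174 102 152 197 192 191 196 191 194 171 134 117 116 158]
148 [172 160 149  35 139 150 189 184 194 191 150 105 132  79  62 151]
152 [175 176 151  28 116 181 197 196 194 198 124  94 144  30  78 151]
156 [175 151 151 149 181 192 192 194 192 193 198 160 127 127 125 152]
160 [149 151 148 147 194 191 191 193 191 193 196 166 130 123 123 149]
164 [150 150 150 151 191 191 191 193 189 192 197 130 171 125 121 154]
168 [160 148 149 156 117 183 189 194 187 194 143 106 164 126 112 155]
172 [174 149 150 160 106 161 160 156 150 144 134 176 156 124  97 119]
176 [156 148 149 164 124 173 160 164 160 143 166 155 158 125 112 100]
180 [149 150 149 183  98 184 185 185 196 202 210 199 143 124  98  98]
```

Two tins are queued, with disc centres near rows 140 and 160. Now the third tin.

>>> {"op": "drive_tool", "data": {
  "motion": [
    [[78, 0, -0.05, 1, 0], [78, 0, -0.05, 2, 0], [78, 0, -0.05, 3, 0], [78, 0, -0.05, 3.2, 0], [78, 0, -0.05, 3.2, 0]]
  ]
}}

```text
t: 34.2
tcp_pos: [0.3952, -0.3575, 0.0367]
tool_rot: [0.017, 1.0, 0.0, -0.0]
force: [-0.4, -0.4, -0.1]
finger_gap: 0.918
gripper_force: 0.0
```

>>> {"op": "drive_tool", "data": {
  "motion": [
    [[50, 0, 0, 0, 0], [50, 0, 0, 0, 0], [50, 0, 0, 0, 0], [50, 0, 0, 0, 0], [50, 0, 0, 0, 0], [50, 0, 0, 0, 0]]
  ],
  "squeeze": 30
}}

```text
t: 34.8
tcp_pos: [0.3957, -0.3585, 0.038]
tool_rot: [0.018, 1.0, -0.001, 0.001]
force: [1.0, -0.2, 8.3]
finger_gap: 0.763
gripper_force: 34.7
```

>>> {"op": "drive_tool", "data": {
  "motion": [
    [[50, 0, 0, -1, 0], [50, 0, 0, -2.5, 0], [50, 0, 0, -4, 0], [50, 0, 0, -5.5, 0], [50, 0, 0, -5.5, 0], [50, 0, 0, -5.5, 0]]
  ]
}}

```text
t: 35.4
tcp_pos: [0.3949, -0.3576, 0.2024]
tool_rot: [0.018, 1.0, -0.001, 0.001]
force: [0.9, -0.3, -2.3]
finger_gap: 0.763
gripper_force: 35.6
```

```bash
python3 go.py .456 .0625 .15 -2.4
```

```text
tcp [ 0.3949 -0.3576  0.2024] cur yaw -2.02 shift [-1.54  14.069  1.724] turn 0.047
```

>>> {"op": "drive_tool", "data": {
  "motion": [
    [[50, -1.56, 14.07, 0, 0.05], [50, -1.56, 14.07, 0, 0.05], [50, -1.56, 14.07, 0, 0.05], [50, -1.56, 14.07, 0, 0.05], [50, -1.56, 14.07, 0, 0.05], [50, -1.56, 14.07, 0, 0.05], [50, -1.56, 14.07, 0, 0.05], [50, -1.56, 14.07, 0, 0.05], [50, -1.56, 14.07, 0, 0.05], [50, -1.56, 14.07, 0, 0.05]]
  ]
}}

```text
t: 36.4
tcp_pos: [0.4546, 0.0657, 0.1993]
tool_rot: [0.019, 1.0, 0.001, -0.003]
force: [0.9, -0.6, -1.7]
finger_gap: 0.761
gripper_force: 35.5
```

>>> {"op": "drive_tool", "data": {
  "motion": [
    [[50, 0, 0, 1, 0], [50, 0, 0, 1.8, 0], [50, 0, 0, 1.8, 0], [50, 0, 0, 1.8, 0]]
  ]
}}

```text
t: 36.8
tcp_pos: [0.4555, 0.0619, 0.1464]
tool_rot: [0.022, 1.0, 0.0, -0.002]
force: [-0.5, -1.0, -1.8]
finger_gap: 0.76
gripper_force: 35.4
```

```bash
python3 go.py .458 .0625 .119 -2.4
```

```text
tcp [0.4555 0.0619 0.1464] cur yaw -2.48 shift [-0.084  0.024  0.914] turn -0.01
```

>>> {"op": "drive_tool", "data": {
  "motion": [
    [[50, -0.05, 0.02, 0.4, 0], [50, -0.05, 0.02, 0.8, 0], [50, -0.05, 0.02, 0.9, 0], [50, -0.05, 0.02, 0.95, 0], [50, -0.05, 0.02, 1.0, 0], [50, -0.05, 0.02, 1.0, 0]]
  ]
}}

```text
t: 37.4
tcp_pos: [0.4595, 0.0628, 0.1184]
tool_rot: [0.021, 1.0, -0.0, 0.002]
force: [1.5, -0.2, 3.4]
finger_gap: 0.76
gripper_force: 36.9
```

>>> {"op": "drive_tool", "data": {
  "motion": [
    [[50, 0, 0, 0.1, 0], [50, 0, 0, 0.1, 0], [78, 0, 0, 0.1, 0], [78, 0, 0, 0.1, 0], [78, 0, 0, 0.1, 0], [78, 0, 0, -0.9, 0], [78, 0, 0, -2.5, 0], [78, 0, 0, -2.5, 0], [78, 0, 0, -2.5, 0]]
  ]
}}

```text
t: 38.3
tcp_pos: [0.4582, 0.0632, 0.193]
tool_rot: [0.021, 1.0, -0.0, 0.001]
force: [-0.9, 0.7, -0.2]
finger_gap: 0.917
gripper_force: 0.0
```

```bash
cat > cart.py <<'E'
from h import *
a=np.ascontiguousarray(manip.snapshot('top')[:,:,::-1]);h=cv2.cvtColor(a,40)
# white tape: bright, slightly warm, inside brown hull in the crate
br=cv2.inRange(h,(5,70,60),(20,255,255));br[:,:305]=0;br[:,392:]=0;br[:160]=0;br[272:]=0
m=cv2.morphologyEx(br,cv2.MORPH_CLOSE,np.ones((9,9)))
tape=m&~br
n,l,s,c=cv2.connectedComponentsWithStats(tape)
for i in range(1,n):
    if s[i][4]>50:
        y,x=np.nonzero(l==i);k=np.polyfit(y,x,1);r0,r1=y.min()-.5,y.max()+.5
        A=onz('top',np.polyval(k,r0),r0,.068);B=onz('top',np.polyval(k,r1),r1,.068);d=A-B
        print('tape px',c[i].round(1),'centre',((A+B)/2)[:2].round(4),'len',np.hypot(*d[:2]).round(4),'yaw',np.degrees(np.arctan2(d[1],d[0])).round(2))
E
python3 cart.py; python3 go.py .4918 -.3471 .16 2
```

```text
tape px [366.6 210.5] centre [ 0.4908 -0.3476] len 0.0793 yaw 3.14
tape px [336.  244.8] centre [ 0.394 -0.253] len 0.0765 yaw -3.49
tcp [0.4573 0.0632 0.192 ] cur yaw -2.42 shift [ -1.73  -13.616   1.063] turn -0.553
```

>>> {"op": "drive_tool", "data": {
  "motion": [
    [[76, -1.73, -13.62, 0, -0.65], [76, -1.73, -13.62, 0, -0.65], [76, -1.73, -13.62, 0, -0.65], [76, -1.73, -13.62, 0, -0.65], [76, -1.73, -13.62, 0, -0.65], [76, -1.73, -13.62, 0, -0.65], [76, -1.73, -13.62, 0, -0.65], [76, -1.73, -13.62, 0, -0.65], [76, -1.73, -13.62, 0, -0.65], [76, -1.73, -13.62, 0, -0.65]]
  ]
}}

```text
t: 39.35
tcp_pos: [0.4916, -0.3487, 0.1899]
tool_rot: [-0.023, 1.0, 0.001, -0.001]
force: [-1.1, 0.7, 0.8]
finger_gap: 0.887
gripper_force: 0.0
```

>>> {"op": "drive_tool", "data": {
  "motion": [
    [[76, 0, 0, 1, 0], [76, 0, 0, 2, 0], [76, 0, 0, 2, 0], [76, 0, 0, 2, 0]]
  ]
}}

```text
t: 39.75
tcp_pos: [0.4921, -0.345, 0.1316]
tool_rot: [-0.025, 1.0, 0.002, -0.001]
force: [-0.2, -0.2, -0.5]
finger_gap: 0.89
gripper_force: 0.0
```

```bash
python3 go.py .4912 -.3474 .036 2.8; python3 - <<'E'
from h import *
a=manip.snapshot('top')[:,:,::-1];cv2.imwrite('pics/t11f.png',a)
a=cv2.cvtColor(np.ascontiguousarray(a),6)
for r in range(168,204,3):print(r,a[r,205:252:3].astype(int))
E
```

```text
tcp [ 0.4921 -0.345   0.1316] cur yaw 2.86 shift [ 0.026 -0.09   3.186] turn 0.008
168 [167 155 154 163 121 192 197 200 195 202 150 104 134 131 119 104]
171 [181 155 156 165 115 115 157 188 155  99  96 115 133 131 114 104]
174 [176 154 154 167 141 203 200 205 201 206 139 101 132 132 110 107]
177 [156 157 157 170 203 201 199 205 201 202 206 154 134 132 114 106]
180 [155 156 156 195 201 201 199 204 200 200 197 134 150 129 103 103]
183 [157 157 156 188 200 200 198 204 198 201 205 122 128 130 104 104]
186 [156 157 157 155 204 199 199 205 198 197 198 118 124 128 103 102]
189 [152 153 153 142 175 203 200 203 192 201 126 103 124 126 101 102]
192 [153 155 154 135 171 164 184 189 158 144 120 128 124 129 101 102]
195 [153 152 154 120 103 168 171 171 164 144  95 109 121 127 101 103]
198 [155 154 156 115 216 210 183 173 171 134 172 132 120 115 102 102]
201 [155 155 157 114 195 195 197 200 177 127 132 123 119 112  99 101]
```

The third tin has queued, its disc centred near row 182. On to the cartons.

>>> {"op": "drive_tool", "data": {
  "motion": [
    [[76, 0, -0.06, 1, 0], [76, 0, -0.06, 2, 0], [76, 0, -0.06, 3, 0], [76, 0, -0.06, 3.15, 0], [76, 0, -0.06, 3.15, 0]]
  ]
}}

```text
t: 40.3
tcp_pos: [0.4932, -0.349, 0.0385]
tool_rot: [-0.024, 1.0, -0.0, 0.0]
force: [0.6, -0.7, 0.0]
finger_gap: 0.897
gripper_force: 0.0
```

>>> {"op": "drive_tool", "data": {
  "motion": [
    [[46, 0, 0, 0, 0], [46, 0, 0, 0, 0], [46, 0, 0, 0, 0], [46, 0, 0, 0, 0], [46, 0, 0, 0, 0], [46, 0, 0, 0, 0]]
  ],
  "squeeze": 30
}}

```text
t: 40.9
tcp_pos: [0.494, -0.3501, 0.04]
tool_rot: [-0.024, 1.0, -0.001, 0.001]
force: [0.2, 0.7, 6.5]
finger_gap: 0.721
gripper_force: 34.2
```

>>> {"op": "drive_tool", "data": {
  "motion": [
    [[46, 0, 0, -1, 0], [46, 0, 0, -2.5, 0], [46, 0, 0, -4, 0], [46, 0, 0, -5.5, 0], [46, 0, 0, -5.5, 0], [46, 0, 0, -5.5, 0]]
  ]
}}

```text
t: 41.5
tcp_pos: [0.493, -0.3493, 0.2045]
tool_rot: [-0.024, 1.0, -0.001, 0.001]
force: [-0.5, 0.4, -2.5]
finger_gap: 0.722
gripper_force: 33.8
```

```bash
python3 go.py .461 -.0653 .15 -1.9
```

```text
tcp [ 0.493  -0.3493  0.2045] cur yaw 2.78 shift [0.609 9.513 1.793] turn 0.585
```

>>> {"op": "drive_tool", "data": {
  "motion": [
    [[46, 0.61, 9.53, 0, 0.58], [46, 0.61, 9.53, 0, 0.58], [46, 0.61, 9.53, 0, 0.58], [46, 0.61, 9.53, 0, 0.58], [46, 0.61, 9.53, 0, 0.58], [46, 0.61, 9.53, 0, 0.58], [46, 0.61, 9.53, 0, 0.58], [46, 0.61, 9.53, 0, 0.58], [46, 0.61, 9.53, 0, 0.58]]
  ]
}}

```text
t: 42.4
tcp_pos: [0.4607, -0.0652, 0.2021]
tool_rot: [0.017, 1.0, -0.0, -0.001]
force: [0.2, -0.7, -1.1]
finger_gap: 0.719
gripper_force: 33.9
```

>>> {"op": "drive_tool", "data": {
  "motion": [
    [[46, 0, 0, 1, 0], [46, 0, 0, 1.8, 0], [46, 0, 0, 1.8, 0], [46, 0, 0, 1.8, 0]]
  ]
}}

```text
t: 42.8
tcp_pos: [0.4608, -0.0655, 0.1486]
tool_rot: [0.017, 1.0, 0.0, -0.001]
force: [0.2, 0.5, -0.8]
finger_gap: 0.718
gripper_force: 33.8
```

```bash
python3 go.py .461 -.0648 .125 -1.9
```

```text
tcp [ 0.4608 -0.0655  0.1486] cur yaw -1.97 shift [-0.008  0.025  0.786] turn -0.008
```

>>> {"op": "drive_tool", "data": {
  "motion": [
    [[46, 0, 0.02, 0.3, 0], [46, 0, 0.02, 0.6, 0], [46, 0, 0.02, 0.75, 0], [46, 0, 0.02, 0.85, 0], [46, 0, 0.02, 0.95, 0], [46, 0, 0.02, 0.95, 0]]
  ]
}}

```text
t: 43.4
tcp_pos: [0.4621, -0.0643, 0.1209]
tool_rot: [0.016, 1.0, -0.001, 0.001]
force: [2.0, -0.5, 3.2]
finger_gap: 0.722
gripper_force: 35.4
```

>>> {"op": "drive_tool", "data": {
  "motion": [
    [[46, 0, 0, 0.1, 0], [46, 0, 0, 0.1, 0], [76, 0, 0, 0.1, 0], [76, 0, 0, 0.1, 0], [76, 0, 0, 0.1, 0], [76, 0, 0, -0.9, 0], [76, 0, 0, -2.5, 0], [76, 0, 0, -2.5, 0], [76, 0, 0, -2.5, 0]]
  ]
}}

```text
t: 44.3
tcp_pos: [0.4609, -0.0639, 0.1962]
tool_rot: [0.016, 1.0, -0.0, 0.001]
force: [0.1, -0.3, 0.3]
finger_gap: 0.894
gripper_force: 0.0
```

```bash
python3 cart.py; python3 go.py .394 -.253 .14 -3.4
```

```text
tape px [336.  244.8] centre [ 0.394 -0.253] len 0.0765 yaw -3.49
tcp [ 0.46   -0.0636  0.1951] cur yaw -1.86 shift [ 1.992 -6.383  1.837] turn 0.192
```

>>> {"op": "drive_tool", "data": {
  "motion": [
    [[76, 2, -6.38, 0, 0.2], [76, 2, -6.38, 0, 0.2], [76, 2, -6.38, 0, 0.2], [76, 2, -6.38, 0, 0.2], [76, 2, -6.38, 0, 0.2], [76, 2, -6.38, 1, 0.2], [76, 2, -6.38, 2, 0.2], [76, 2, -6.38, 2, 0.2], [76, 2, -6.38, 2, 0.2], [76, 2, -6.38, 2, 0.2]]
  ]
}}

```text
t: 45.35
tcp_pos: [0.395, -0.253, 0.136]
tool_rot: [0.03, 1.0, -0.0, 0.0]
force: [0.3, 0.6, 0.2]
finger_gap: 0.886
gripper_force: 0.0
```

```bash
python3 go.py .3945 -.253 .036 -3.4;python3 - <<'E'
from h import *
a=np.ascontiguousarray(manip.snapshot('top')[:,:,::-1]);cv2.imwrite('pics/t12f.png',a)
for f in('top0','t12f'):
    h=cv2.cvtColor(cv2.imread(f'pics/{f}.png'),40);m=cv2.inRange(h,(5,70,60),(20,255,255));m[:,:245]=0;m[:,300:]=0;m[:110]=0;m[265:]=0
    for c in cv2.findContours(cv2.morphologyEx(m,3,np.ones((9,9))),0,1)[0]:
        if cv2.contourArea(c)>60:print(f,cv2.boundingRect(c),cv2.minAreaRect(c))
E
```

```text
tcp [ 0.395 -0.253  0.136] cur yaw -3.42 shift [1.800e-02 1.000e-03 3.332e+00] turn -0.002
top0 (260, 128, 22, 32) ((270.5, 143.5), (31.0, 21.0), 90.0)
t12f (260, 128, 21, 32) ((270.0, 143.5), (31.0, 20.0), 90.0)
```

The first carton is at the stop, matching the old one's outline. Next the last carton.

>>> {"op": "drive_tool", "data": {
  "motion": [
    [[76, 0, 0, 1, 0], [76, 0, 0, 2, 0], [76, 0, 0, 3, 0], [76, 0, 0, 3.25, 0], [76, 0, 0, 3.25, 0], [76, 0, 0, 3.25, 0]]
  ]
}}

```text
t: 46.0
tcp_pos: [0.3952, -0.2538, 0.0391]
tool_rot: [0.03, 1.0, -0.001, 0.001]
force: [0.2, -0.5, 0.6]
finger_gap: 0.89
gripper_force: 0.0
```

>>> {"op": "drive_tool", "data": {
  "motion": [
    [[46, 0, 0, 0, 0], [46, 0, 0, 0, 0], [46, 0, 0, 0, 0], [46, 0, 0, 0, 0], [46, 0, 0, 0, 0], [46, 0, 0, 0, 0]]
  ],
  "squeeze": 30
}}

```text
t: 46.6
tcp_pos: [0.3953, -0.2539, 0.0393]
tool_rot: [0.03, 1.0, -0.001, 0.001]
force: [0.6, 0.3, 7.4]
finger_gap: 0.723
gripper_force: 34.1
```

>>> {"op": "drive_tool", "data": {
  "motion": [
    [[46, 0, 0, -1, 0], [46, 0, 0, -2.5, 0], [46, 0, 0, -4, 0], [46, 0, 0, -5.5, 0], [46, 0, 0, -5.5, 0], [46, 0, 0, -5.5, 0]]
  ]
}}

```text
t: 47.2
tcp_pos: [0.3946, -0.2533, 0.2041]
tool_rot: [0.03, 1.0, -0.001, 0.001]
force: [0.8, 0.3, -1.8]
finger_gap: 0.718
gripper_force: 34.0
```

```bash
python3 go.py .456 -.0643 .15 -1.9
```

```text
tcp [ 0.3946 -0.2533  0.2041] cur yaw -3.46 shift [-1.658  6.416  1.794] turn -0.195
```

>>> {"op": "drive_tool", "data": {
  "motion": [
    [[46, -1.7, 6.41, 0, -0.2], [46, -1.7, 6.41, 0, -0.2], [46, -1.7, 6.41, 0, -0.2], [46, -1.7, 6.41, 0, -0.2], [46, -1.7, 6.41, 0, -0.2], [46, -1.7, 6.41, 1, -0.2], [46, -1.7, 6.41, 1.8, -0.2], [46, -1.7, 6.41, 1.8, -0.2], [46, -1.7, 6.41, 1.8, -0.2], [46, -1.7, 6.41, 1.8, -0.2]]
  ]
}}

```text
t: 48.2
tcp_pos: [0.4572, -0.065, 0.1492]
tool_rot: [0.017, 1.0, -0.0, 0.0]
force: [-0.5, 0.7, -0.5]
finger_gap: 0.721
gripper_force: 33.9
```

```bash
python3 go.py .459 -.0643 .125 -1.9
```

```text
tcp [ 0.4572 -0.065   0.1492] cur yaw -1.91 shift [-0.058  0.024  0.807] turn -0.001
```

>>> {"op": "drive_tool", "data": {
  "motion": [
    [[46, -0.06, 0.02, 0.3, 0], [46, -0.06, 0.02, 0.6, 0], [46, -0.06, 0.02, 0.75, 0], [46, -0.06, 0.02, 0.85, 0], [46, -0.06, 0.02, 0.95, 0], [46, -0.06, 0.02, 0.95, 0]]
  ]
}}

```text
t: 48.8
tcp_pos: [0.4601, -0.0643, 0.1208]
tool_rot: [0.016, 1.0, -0.0, 0.001]
force: [1.2, 0.8, 3.6]
finger_gap: 0.718
gripper_force: 35.5
```

>>> {"op": "drive_tool", "data": {
  "motion": [
    [[46, 0, 0, 0.1, 0], [46, 0, 0, 0.1, 0], [76, 0, 0, 0.1, 0], [76, 0, 0, 0.1, 0], [76, 0, 0, 0.1, 0], [76, 0, 0, -0.9, 0], [76, 0, 0, -2.5, 0], [76, 0, 0, -2.5, 0], [76, 0, 0, -2.5, 0]]
  ]
}}

```text
t: 49.7
tcp_pos: [0.459, -0.0639, 0.1962]
tool_rot: [0.016, 1.0, -0.0, 0.001]
force: [0.1, -0.0, 0.2]
finger_gap: 0.889
gripper_force: 0.0
```

>>> {"op": "drive_tool", "data": {
  "motion": [
    [[76, 1, -8, -1, 0], [76, 1, -8, -1, 0], [76, 1, -8, -1, 0], [76, 1, -8, -1, 0], [76, 1, -8, -1, 0], [76, 1, -8, -1, 0], [76, 1, -8, -1, 0], [76, 1, -8, -1, 0], [76, 1, -8, -1, 0], [76, 1, -8, -1, 0]]
  ]
}}

```text
t: 50.7
tcp_pos: [0.4211, -0.3011, 0.225]
tool_rot: [0.015, 1.0, 0.001, -0.0]
force: [0.1, 0.4, 0.4]
finger_gap: 0.886
gripper_force: 0.0
```

```bash
python3 - <<'E'
from h import *
a=np.ascontiguousarray(manip.snapshot('top')[:,:,::-1]);b=manip.snapshot('scene')[:,:,::-1]
cv2.imwrite('pics/t13f.png',a)
A=cv2.resize(a[110:300,100:300],None,fx=2.1,fy=2.1);B=cv2.resize(b[140:275,195:380],None,fx=2.1,fy=2.1)
c=np.zeros((max(len(A),len(B)),A.shape[1]+B.shape[1],3),np.uint8);c[:len(A),:A.shape[1]]=A;c[:len(B),A.shape[1]:]=B
print(c.shape);cv2.imwrite('pics/final.png',c[:600,:810] if c.shape[1]<=800 else cv2.resize(c,(800,int(c.shape[0]*800/c.shape[1]))))
E
```

```text
(399, 808, 3)
```

View pics/final.png

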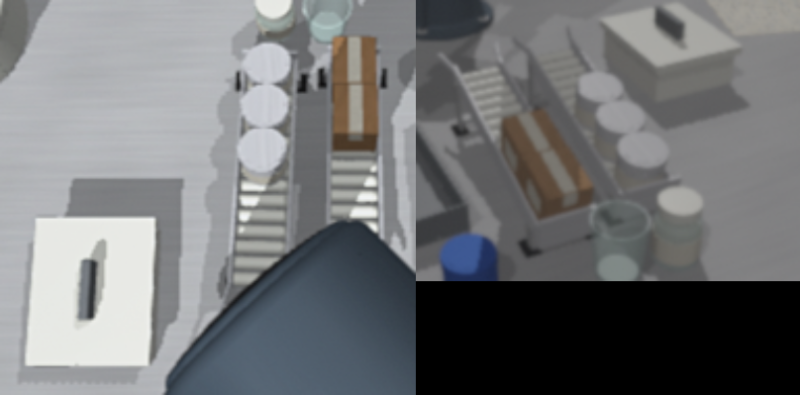

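All three tins at (267,62), (265,105) and (262,150) and both cartons, at (354,60) and (354,117), are queued tight, and the lid sits on the box at (90,290). One last numeric check of the lid, then hand in.

>>> {"op": "drive_tool", "data": {
  "motion": [
    [[76, 0, 0, 0, 0], [76, 0, 0, 0, 0], [76, 0, 0, 0, 0], [76, 0, 0, 0, 0], [76, 0, 0, 0, 0]]
  ]
}}

```text
t: 51.3
tcp_pos: [0.421, -0.3027, 0.2254]
tool_rot: [0.016, 1.0, -0.0, 0.0]
force: [-0.3, 0.6, -0.1]
finger_gap: 0.891
gripper_force: 0.0
```

```bash
python3 - <<'E'
from h import *
a=np.ascontiguousarray(manip.snapshot('top')[:,:,::-1])
m=(cv2.cvtColor(a,6)>195).astype(np.uint8);m[:,:105]=0;m[:,190:]=0;m[:195]=0;m[300:]=0
m=cv2.morphologyEx(m,3,np.ones((9,9)))
c=max(cv2.findContours(m,0,1)[0],key=cv2.contourArea)
P=np.array([onz('top',*p,.075) for p in cv2.boxPoints(cv2.minAreaRect(c))])
print(P.round(4),P.mean(0))
E
```

```text
[[0.2906 0.3776 0.075 ]
 [0.4946 0.3808 0.075 ]
 [0.4846 0.2085 0.075 ]
 [0.2814 0.2118 0.075 ]] [0.38780681 0.29470545 0.075     ]
```

Lid centre (0.388, 0.295) against box centre (0.387, 0.293), within tolerance.

```bash
python3 -c "
from station import manip
print(manip.sign_off())"
```

```text
the job is handed in; nothing more can be done
None
```

The job is handed in at about 51 s of the 210 s allowed: three fresh tins and two fresh cartons are queued at their stops, the old tin and carton stand in the order box with the lid seated, and the tumbler and jar were not touched; the hand-in returned no verdict.

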